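# Set up a lit display of a glass insulator

### The job

Set up the lit display on the lamp box: swing the dust cover fully aside on its pin, then stack every white riser disc on the mat flat and centred over the port, lay the cork washer centred on top of the discs, and stand the squat green insulator from the mat upright and centred on the washer. Only when it all stands there, switch the lamp on by throwing its lever right over, and leave the other things on the table where they are.

Things in the scene. Friction and masses are not known exactly. Their poses are not given: they have to be found in the camera images.
- disc1: loose opal acrylic riser disc, round and flat, 66 mm diameter, 16 mm thick, about 65 g; all five such discs are alike and interchangeable, and 3 to 5 of them are present. Starts lying flat on the grey mat (3 mm thick, on the table). Origin at the centre of its underside, z up.
- disc2: loose opal acrylic riser disc, round and flat, 66 mm diameter, 16 mm thick, about 65 g; all five such discs are alike and interchangeable, and 3 to 5 of them are present. Starts lying flat on the grey mat (3 mm thick, on the table). Origin at the centre of its underside, z up.
- disc3: loose opal acrylic riser disc, round and flat, 66 mm diameter, 16 mm thick, about 65 g; all five such discs are alike and interchangeable, and 3 to 5 of them are present. Starts lying flat on the grey mat (3 mm thick, on the table). Origin at the centre of its underside, z up.
- disc4: loose opal acrylic riser disc, round and flat, 66 mm diameter, 16 mm thick, about 65 g; all five such discs are alike and interchangeable, and 3 to 5 of them are present. Starts lying flat on the grey mat (3 mm thick, on the table). Origin at the centre of its underside, z up.
- disc5: loose opal acrylic riser disc, round and flat, 66 mm diameter, 16 mm thick, about 65 g; all five such discs are alike and interchangeable, and 3 to 5 of them are present. Starts lying flat on the grey mat (3 mm thick, on the table). Origin at the centre of its underside, z up.
- washer: loose flat cork washer, 60 mm outside, 28 mm hole, 10 mm thick, about 20 g, starts lying flat on the grey mat. Origin at the centre of its underside, z up.
- insulator: the squat green glass insulator that stands on the grey mat, about 320 g: a skirt 74 mm in diameter up to about 34 mm above its foot, then a narrower crown 52 mm in diameter from 43 to 64 mm (a wire groove below it), domed to the top at 80 mm (the 52 mm crown may be gripped). Round. Origin at the centre of its underside, z up.
- lampbox: black lamp box fixed to the table, 150 mm (its x) by 300 mm (its y), top 45 mm above the table. Origin on the table; the box reaches from -125 to +175 mm along its y. It is turned up to 0.3 rad about the vertical. Its x points away from the robot. On top, from -y to +y: the port, the pivot pin of the cover (at y = +50 mm), the lamp switch (at y = +140 mm).
- port (a point): centre of the upper face of the round glass port, 84 mm in diameter, on top of the lamp box, 47 mm above the table; flat, nothing holds the discs sideways. Axes as the lamp box.
- cover (a joint): swing of the flat aluminium dust cover about its single vertical pin, rad: 0 = over the port, grows anticlockwise seen from above (the knob first moves towards the box's +x, away from the robot), stop at 1.75. It starts between 0 and 0.25, is stiff (about 1.5 N at the knob) and stays where it is left. The cover is a disc 94 mm in diameter, its centre 95 mm from the pin, on an arm; 4 mm thick, underside 49 mm and upper face 53 mm above the table.
- cover_knob (a point): centre of the top of the upright round black knob on the cover, 18 mm in diameter, 30 mm tall above the cover's upper face, 115 mm from the pin.
- cover_pin (a point): the pivot pin's axis, at the height of the cover's upper face.
- switch (a joint): angle of the lamp's toggle lever, rad: 0 = off, leaning towards the box's -x (robot side) by 0.5 rad; 1.0 = on, leaning as far towards +x; stays where it is left. The lever is a slim rod that pivots about the box's y axis, in a grey housing 70 (box x) x 50 x 25 mm on top of the box; its pivot is 67 mm above the table. It moves at a light push of a few N on its ball.
- switch_tip (a point): centre of the black ball, 26 mm in diameter, at the end of the 10 mm thick toggle lever, 60 mm from its pivot.
- tall_insulator: bystander: tall clear glass insulator, 68 mm in diameter, 115 mm tall, standing on the table. Origin at the centre of its underside.
- amber_insulator: bystander: amber glass insulator, 90 mm in diameter, 100 mm tall, standing on the table. Origin at the centre of its underside.
- cash_tin: bystander: open grey metal tin, 110 x 160 x 50 mm, on the table. Origin at the centre of its underside.
There are look-alikes about, which are no part of the job. What is shaped like the disc4 but black is not meant.

How it is judged:
By the outcome, as a careful person would: the job done as asked, in the order asked, and still so for the second after the job is handed in, with the robot touching nothing.
Of disc1, disc2, disc3, disc4, disc5 only 3 to 5 are there at a start; the rules pass over those that are not, and their reading is None.
At some moment in a run one of disc1, disc2, disc3, disc4, disc5, washer may be knocked a few centimetres aside while the robot is not near it.
It also fails if it takes over 210 s, if anything falls off the work surface, if the arm or the gripper's body presses on something with over 40 N, if the wrist force passes 120 N, or if a joint passes its speed limit or range.

### The arm

A 7-joint arm with a two-finger parallel gripper is mounted at the origin on the work surface. World frame = base frame: x ahead of the robot, y to its left, z up, the work surface at z = 0. Lengths are in mm, angles in rad, forces in N, time in s.
With the tool pointing down it reaches from about 425 to 825 mm from the base axis. Payload 3.6 kg.
Tool frame: the origin (TCP) lies midway between the tips of the shut fingers; the grasp point (between the pads) lies 19 mm behind it (arm.hold_point_z is the z of the grasp point in the tool frame, in mm); z points along the fingers, y is the direction in which the jaws open and shut (so a half turn about z gives the same grasp; the last joint's range is limited). The gripper opens to 93 mm and grips with 3 to 60 N. Pads are 15 mm wide; open, the fingers measure 128 mm over their backs; the gripper's body (75 mm by 188 mm) begins 65 mm behind the grasp point.
Start: joints at [1.202, 0.615, -0.013, 1.423, 0.008, 1.103, -0.04], TCP at [218.492, -612.146, 218.64] pointing down, gripper open.
Joint ranges: [-3.12, 3.12], [-0.3, 2.06], [-1.34, 1.32], [0.26, 2.42], [-1.36, 4.5], [0.01, 1.98], [-2.84, 2.84]. Speed limits (rad/s): [2.79, 2.79, 3.14, 3.14, 3.14, 3.14, 3.14].

### API

Orientations are given as a unit quaternion [w, x, y, z].
In Python, from rig import arm gives the robot as it stands. The module is installed in compiled form; this text tells all that it offers.
- The arm moves only by the tool send_rows, never from a script. Its argument "rows" is a list of rows, each an object of numbers: "dx", "dy", "dz": the shift along the world's x, y, z in m; "rx", "ry", "rz": the turn, a rotation vector about the world's x, y, z in rad; "gripper": the opening, from -1 (shut) to 1 (fully open). A call has 1 to 5 rows; each row is the pose to reach, as a shift and turn from the pose measured when the call began; what a row does not reach only later rows make up. A row lasts 1/12 s, in which the tool goes at most 41.7 mm and 7.16 degrees, less where a joint would pass 70% of its speed; a pose out of reach is approached as far as the arm can. A call with a gripper value outside its range is refused whole. The fingers move at their own pace and stop on an object; "squeeze" is the grip in N (left out, the last holds). Time passes only in rows, so rows that repeat a pose let the fingers close. It gives the time, the measured TCP pose, the force and the opening at its end, in the units of the state.
- arm.get_state(): the state, without advancing time (a new reading comes with each control period).
- arm.snapshot(name): name is "side" or "top" or "wrist"; returns the picture (420x560x3 uint8, red, green, blue); there is no depth.
- arm.camera_info(name): a dict with "mtx" (3x3 intrinsics, pixels), "R" (3x3) and "t" (3): a world point X has camera coordinates R X + t. Camera axes: x right, y down, z forward; pixel columns grow to the right and rows downward; lengths in mm; the calibration is good to about 2 mm. A picture is of the moment at which its call begins: read the wrist's pose just before it. camera_info takes no time and is no camera call; for the wrist camera it gives the pose at the moment of the call.
- arm.job_done(): hands the job in, once; it reports no verdict.
The state is a dict: "time": time; "joint_positions": joint angles; "qd": joint speeds; "tau": joint torques, N m; "tool_pos": TCP position; "tcp_rot": TCP orientation; "force": force on the tool from outside, world axes, zero at the start; "wrist_torque": the same for the moment, N m; "grip_width": opening from 0.0 (shut) to 1.0 (fully open).
Only numpy, scipy, OpenCV 4.12 (cv2) and the standard library are available. Lean on these libraries where they do the work, as an engineer would, in place of code of your own. Each camera call takes 0.05 s, during which the arm holds its last target.

## Working session

There is one attempt and no reset: what is moved stays moved. The work goes in short steps, Python scripts to look and compute and a tool call to move; the robot and the scene stay as the last step left them, time stands still between calls to the robot, and variables do not carry over. Pictures are saved under pics/ and viewed, and the job is handed in when it is done.

Besides the shell and the picture viewer there is one more tool, called after ">>>" as name(argument=value, ...), one argument or row to a line, values as JSON. send_rows: Moves the arm, as the interface text tells. Its arguments: {"type":"object","properties":{"rows":{"type":"array"},"squeeze":{"type":"number"}},"required":["rows"]}

```bash
mkdir -p pics; python3 - <<'E'
from rig import arm
import cv2
s=arm.get_state();print(s)
for n in("side","top","wrist"):
    i=arm.camera_info(n);print(n,i)
    cv2.imwrite(f"pics/a_{n}.png",arm.snapshot(n)[:,:,::-1])
print(arm.hold_point_z)
E
```

```text
{'time': 0.0, 'joint_positions': array([ 1.2015179 ,  0.61591839, -0.01259906,  1.42486449,  0.00814461,
        1.10337658, -0.04039593]), 'qd': array([-0.00192593, -0.00339749, -0.00068763, -0.00134605,  0.00197851,
       -0.00028827,  0.0008439 ]), 'tau': array([ 5.94307903e-05, -4.58937407e+01,  2.09076181e-01, -1.65745980e+01,
       -6.10494870e-02,  2.02864636e-02,  2.28726244e-04]), 'tool_pos': array([ 218.19695936, -611.46303315,  217.49316143]), 'tcp_rot': array([-1.23160690e-03,  9.85341494e-01,  1.70588856e-01, -2.56286713e-04]), 'force': array([-0.24109949,  0.21261772,  0.89298543]), 'wrist_torque': array([ 0.04483885, -0.02017804, -0.00147621]), 'grip_width': 1.0014732340520598}
side {'mtx': array([[530.86313554,   0.        , 276.20718411],
       [  0.        , 530.86313554, 209.45745015],
       [  0.        ,   0.        ,   1.        ]]), 'R': array([[-0.92758968, -0.37340966,  0.01194191],
       [-0.23211765,  0.55096958, -0.80159461],
       [ 0.29274355, -0.74632281, -0.59774867]]), 't': array([ 519.02856877,  216.34185341, 1168.71184141])}
top {'mtx': array([[425.36943206,   0.        , 272.44797654],
       [  0.        , 425.36943206, 211.43833196],
       [  0.        ,   0.        ,   1.        ]]), 'R': array([[ 0.01959449, -0.99969219,  0.01521803],
       [-0.98429583, -0.02195906, -0.1751557 ],
       [ 0.17543596, -0.01154695, -0.98442313]]), 't': array([ -15.07410371,  527.14173935, 1118.57873156])}
wrist {'mtx': array([[307.09581224,   0.        , 279.4329744 ],
       [  0.        , 307.09581224, 209.09753628],
       [  0.        ,   0.        ,   1.        ]]), 'R': array([[ 0.33570809, -0.94196499, -0.00142427],
       [-0.91311298, -0.32579611,  0.24511544],
       [-0.23135419, -0.08098672, -0.96949285]]), 't': array([-648.61791008,  -28.54493567,  390.0611026 ])}
-18.8
```

View pics/a_top.png

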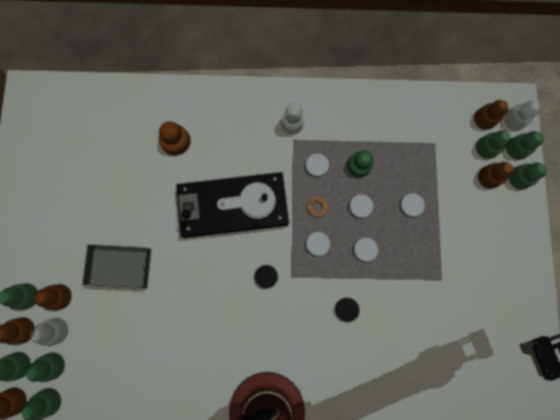

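View pics/a_side.png

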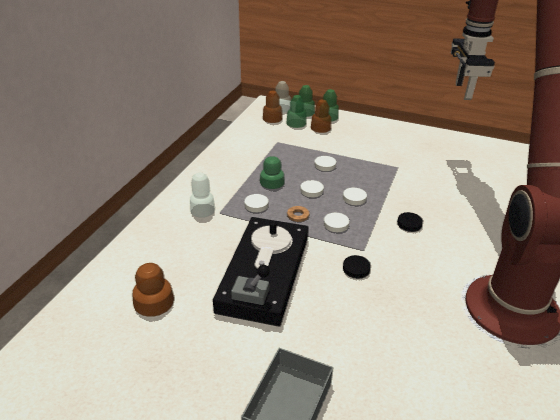

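View pics/a_wrist.png

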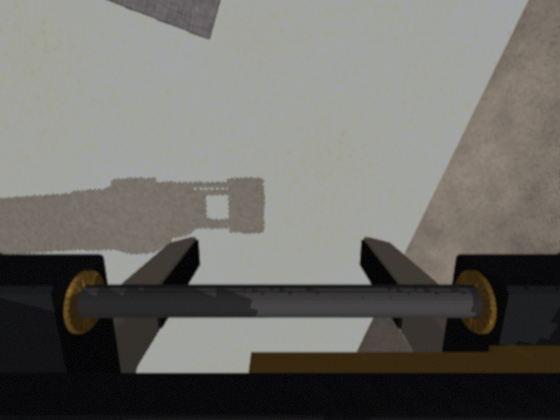

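Top view: five white discs at about (317,164), (361,206), (413,205), (318,243) and (366,249). The washer is at (317,206) and the green insulator on the mat at (360,162). The black discs at (265,276) and (347,309) are the look-alikes. The box is around (232,206), with the cover still over the port and its knob near (260,200). I'll enlarge this to measure it.

```bash
cat > h.py <<'E'
import numpy as np, cv2
from rig import arm
def p2w(info,u,v,z):
    d=np.linalg.inv(info["mtx"])@np.array([u,v,1.0]); R=info["R"];t=info["t"]
    c=-R.T@t; d=R.T@d; s=(z-c[2])/d[2]; return c+s*d
def w2p(info,X):
    c=info["R"]@np.array(X,float)+info["t"]; p=info["mtx"]@c; return p[:2]/p[2]
def crop(img,u0,v0,u1,v1,f,name):
    c=cv2.resize(img[v0:v1,u0:u1],None,fx=f,fy=f,interpolation=cv2.INTER_CUBIC)
    cv2.imwrite(name,c[:,:,::-1])
def white(img,thr=150):
    a=img.astype(int);return ((a.min(2)>thr)).astype(np.uint8)
E
python3 - <<'E'
import cv2
from h import *
im=cv2.imread("pics/a_top.png")[:,:,::-1]
crop(im,165,130,295,250,5,"pics/b1.png")
crop(im,285,135,445,285,5,"pics/b2.png")
E
```

```text
(no output)
```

View pics/b1.png

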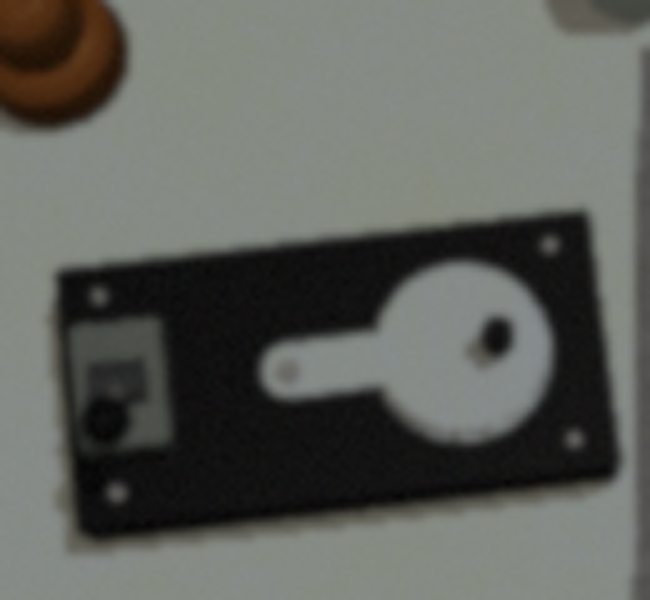

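View pics/b2.png

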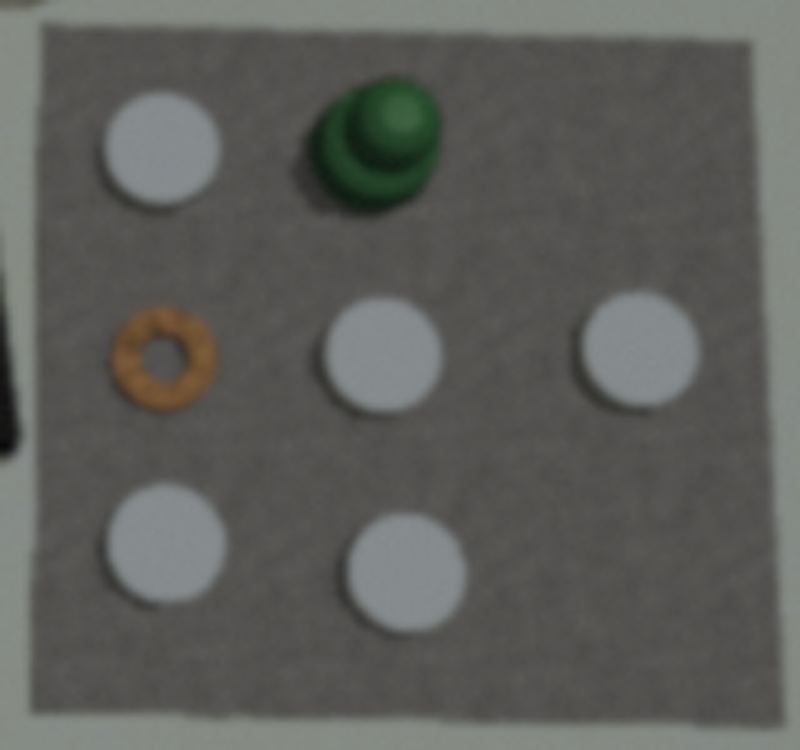

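```bash
cat >> h.py <<'E'
def c2p(u,v,u0,v0,f=5): return ((u+.5)/f-.5+u0,(v+.5)/f-.5+v0)
E
python3 - <<'E'
from h import *
from scipy.optimize import least_squares
np.set_printoptions(precision=1,suppress=True)
I=arm.camera_info("top")
cs=[p2w(I,*c2p(u,v,165,130),45) for u,v in [(58,272),(588,212),(617,475),(85,537)]]
print("corners",np.array(cs))
M=np.array([(75,175),(75,-125),(-75,-125),(-75,175)])
def f(p):
    c,s=np.cos(p[2]),np.sin(p[2]);return ((M@np.array([[c,-s],[s,c]]).T+p[:2])-np.array(cs)[:,:2]).ravel()
r=least_squares(f,[560,80,0]);print("box",r.x,r.fun, r.x[2]*1000)
c,s=np.cos(r.x[2]),np.sin(r.x[2])
B=lambda x,y:r.x[:2]+np.array([c*x-s*y,s*x+c*y])
print("pin pred",B(0,50),"meas",p2w(I,*c2p(288,371,165,130),53),"port if y=-45",B(0,-45),"sw",B(0,140))
print("knob",p2w(I,*c2p(498,334,165,130),83),"ball",p2w(I,*c2p(107,419,165,130),67+60*np.cos(.5)))
print("coverc",p2w(I,*c2p(465,351,165,130),53))
for n,(u,v),z in [("d",(162,148),19),("d",(383,354),19),("d",(640,349),19),("d",(167,543),19),("d",(406,573),19),("washer",(164,358),13),("ins crown",(398,117),70)]:
    print(n,p2w(I,*c2p(u,v,285,135),z))
im=cv2.imread("pics/a_top.png")[:,:,::-1]
for (u,v) in [(317,164),(361,206),(413,205),(318,243),(366,249)]:
    p=im[v-17:v+17,u-17:u+17].astype(int).min(2)
    n,l,st,ce=cv2.connectedComponentsWithStats((p>108).astype(np.uint8))
    k=1+np.argmax(st[1:,4]);uv=ce[k]+[u-17,v-17];print(st[k],uv,p2w(I,*uv,19))
E
```

```text
corners [[598.8 263.6  45. ]
 [640.  -29.1  45. ]
 [492.1 -47.2  45. ]
 [451.9 240.3  45. ]]
box [549.2  82.1   0.1] [ 0.4  2.3  0.8 -2.1  0.2 -4.9 -1.4  4.7] 139.44662097811238
pin pred [542.2 131.7] meas [544.3 133.5  53. ] port if y=-45 [555.4  37.6] sw [529.7 220.8]
knob [561.1  19.2  83. ] ball [504.3 217.6 119.7]
coverc [557.6  37.3  53. ]
d [ 672.6 -129.4   19. ]
d [ 555.2 -254.4   19. ]
d [ 561.3 -400.3   19. ]
d [ 445.6 -132.4   19. ]
d [ 431.8 -265.1   19. ]
washer [ 551.2 -131.4   13. ]
ins crown [ 678.3 -253.5   70. ]
[  6   7  23  21 381] [317.2 164. ] [ 673.3 -129.8   19. ]
[  7   6  22  22 399] [361.4 205.4] [ 555.2 -255.1   19. ]
[  6   5  23  23 399] [412.8 204.3] [ 561.7 -401.    19. ]
[  6   6  23  23 426] [318.  243.1] [ 445.9 -132.4   19. ]
[  6   6  23  23 423] [366.1 248.9] [ 432.5 -266.    19. ]
```

>>> send_rows(
  rows=[
    {"dx": 0.343, "dy": 0.63, "dz": -0.06, "rz": -0.35},
    {"dx": 0.343, "dy": 0.63, "dz": -0.06, "rz": -0.35},
    {"dx": 0.343, "dy": 0.63, "dz": -0.06, "rz": -0.35},
    {"dx": 0.343, "dy": 0.63, "dz": -0.06, "rz": -0.35},
    {"dx": 0.343, "dy": 0.63, "dz": -0.06, "rz": -0.35},
  ],
)

```text
validation failed for argument at $.ro...
```

>>> send_rows(
  rows=[
    {"dx": 0.343, "dy": 0.63, "dz": -0.06, "rx": 0.0, "ry": 0.0, "rz": -0.35, "gripper": 1.0},
    {"dx": 0.343, "dy": 0.63, "dz": -0.06, "rx": 0.0, "ry": 0.0, "rz": -0.35, "gripper": 1.0},
    {"dx": 0.343, "dy": 0.63, "dz": -0.06, "rx": 0.0, "ry": 0.0, "rz": -0.35, "gripper": 1.0},
    {"dx": 0.343, "dy": 0.63, "dz": -0.06, "rx": 0.0, "ry": 0.0, "rz": -0.35, "gripper": 1.0},
    {"dx": 0.343, "dy": 0.63, "dz": -0.06, "rx": 0.0, "ry": 0.0, "rz": -0.35, "gripper": 1.0},
  ],
)

```text
time: 0.57
tool_pos: [318.2, -427.8, 200.7]
tcp_rot: [-0.001, 1.0, -0.004, -0.0]
force: [1.9, 0.4, 0.5]
grip_width: 1.003
```

>>> send_rows(
  rows=[
    {"dx": 0.243, "dy": 0.447, "dz": -0.06, "rx": 0, "ry": 0, "rz": 0, "gripper": 1},
    {"dx": 0.243, "dy": 0.447, "dz": -0.06, "rx": 0, "ry": 0, "rz": 0, "gripper": 1},
    {"dx": 0.243, "dy": 0.447, "dz": -0.06, "rx": 0, "ry": 0, "rz": 0, "gripper": 1},
    {"dx": 0.243, "dy": 0.447, "dz": -0.06, "rx": 0, "ry": 0, "rz": 0, "gripper": 1},
    {"dx": 0.243, "dy": 0.447, "dz": -0.06, "rx": 0, "ry": 0, "rz": 0, "gripper": 1},
  ],
)

```text
time: 0.98
tool_pos: [416.8, -246.0, 176.4]
tcp_rot: [-0.001, 1.0, -0.004, -0.0]
force: [-0.1, 0.5, 0.1]
grip_width: 0.999
```

>>> send_rows(
  rows=[
    {"dx": 0.137, "dy": 0.254, "dz": -0.02, "rx": 0, "ry": 0, "rz": 0, "gripper": 1},
    {"dx": 0.137, "dy": 0.254, "dz": -0.02, "rx": 0, "ry": 0, "rz": 0, "gripper": 1},
    {"dx": 0.137, "dy": 0.254, "dz": -0.02, "rx": 0, "ry": 0, "rz": 0, "gripper": 1},
    {"dx": 0.137, "dy": 0.254, "dz": -0.02, "rx": 0, "ry": 0, "rz": 0, "gripper": 1},
    {"dx": 0.137, "dy": 0.254, "dz": -0.02, "rx": 0, "ry": 0, "rz": 0, "gripper": 1},
  ],
)

```text
time: 1.4
tool_pos: [515.1, -62.9, 162.0]
tcp_rot: [-0.001, 1.0, -0.004, -0.0]
force: [0.5, -0.7, 0.8]
grip_width: 0.999
```

>>> send_rows(
  rows=[
    {"dx": 0.046, "dy": 0.082, "dz": -0.03, "rx": 0, "ry": 0, "rz": 0, "gripper": 0.2},
    {"dx": 0.046, "dy": 0.082, "dz": -0.03, "rx": 0, "ry": 0, "rz": 0, "gripper": 0.2},
    {"dx": 0.046, "dy": 0.082, "dz": -0.03, "rx": 0, "ry": 0, "rz": 0, "gripper": 0.2},
    {"dx": 0.046, "dy": 0.082, "dz": -0.03, "rx": 0, "ry": 0, "rz": 0, "gripper": 0.2},
  ],
)

```text
time: 1.73
tool_pos: [561.8, 26.0, 130.1]
tcp_rot: [-0.003, 1.0, 0.001, -0.001]
force: [-0.4, -0.3, 0.7]
grip_width: 0.76
```

```bash
python3 - <<'E'
from h import *
np.set_printoptions(precision=1,suppress=True)
s=arm.get_state();print(s["tool_pos"],s["grip_width"])
I=arm.camera_info("wrist");im=arm.snapshot("wrist");cv2.imwrite("pics/c1.png",im[:,:,::-1])
np.savez("c1.npz",**I)
print("exp knob",w2p(I,[561,19,83]))
E
```

```text
[561.8  26.  130.1] 0.7600536789301453
exp knob [289.9 228. ]
```

View pics/c1.png

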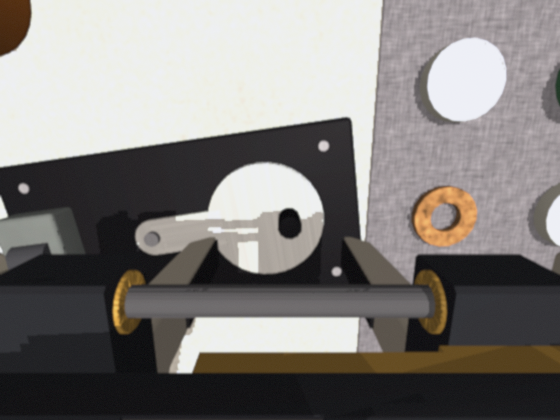

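The wrist view shows the knob top at (290,222), about where I predicted it. The pin is at (152,239) and the cover sits over the port.

```bash
python3 - <<'E'
from h import *
np.set_printoptions(precision=1,suppress=True)
print(arm.get_state()["tool_pos"])
I=dict(np.load("c1.npz"))
for n,u,v,z in [("knobtop c",290,216,83),("pin",152,239,53),("cover",265,218,53),("s1",24,188,45),("s2",323,146,45),("s3",336,271,45),("corner",351,118,45)]:
    print(n,p2w(I,u,v,z))
E
```

```text
[561.   22.  130.8]
knobtop c [570.1  19.   83. ]
pin [541.4 133.9  53. ]
cover [560.   38.7  53. ]
s1 [583.2 240.   45. ]
s2 [617.9  -8.1  45. ]
s3 [508.8 -23.6  45. ]
corner [639.5 -29.3  45. ]
```

>>> send_rows(
  rows=[
    {"dx": 0, "dy": -0.007, "dz": -0.03, "rx": 0, "ry": 0, "rz": 0, "gripper": -0.2},
    {"dx": 0, "dy": -0.007, "dz": -0.06, "rx": 0, "ry": 0, "rz": 0, "gripper": -0.2},
    {"dx": 0, "dy": -0.007, "dz": -0.07, "rx": 0, "ry": 0, "rz": 0, "gripper": -0.2},
    {"dx": 0, "dy": -0.007, "dz": -0.07, "rx": 0, "ry": 0, "rz": 0, "gripper": -0.2},
  ],
)

```text
time: 2.12
tool_pos: [558.4, 12.8, 58.7]
tcp_rot: [-0.001, 1.0, -0.003, -0.004]
force: [0.2, 0.4, -0.1]
grip_width: 0.438
```

>>> send_rows(
  rows=[
    {"dx": 0.005, "dy": 0.007, "dz": 0.002, "rx": 0, "ry": 0, "rz": 0, "gripper": -0.2},
    {"dx": 0.005, "dy": 0.007, "dz": 0.002, "rx": 0, "ry": 0, "rz": 0, "gripper": -0.7},
    {"dx": 0.005, "dy": 0.007, "dz": 0.002, "rx": 0, "ry": 0, "rz": 0, "gripper": -0.75},
    {"dx": 0.005, "dy": 0.007, "dz": 0.002, "rx": 0, "ry": 0, "rz": 0, "gripper": -1},
    {"dx": 0.005, "dy": 0.007, "dz": 0.002, "rx": 0, "ry": 0, "rz": 0, "gripper": -1},
  ],
  squeeze=12,
)

```text
time: 2.53
tool_pos: [564.3, 19.0, 62.0]
tcp_rot: [-0.0, 1.0, -0.003, -0.003]
force: [-0.6, -1.8, 3.0]
grip_width: 0.192
```

>>> send_rows(
  rows=[
    {"dx": 0, "dy": 0, "dz": 0, "rx": 0, "ry": 0, "rz": 0, "gripper": -1},
    {"dx": 0, "dy": 0, "dz": 0, "rx": 0, "ry": 0, "rz": 0, "gripper": -1},
  ],
)

```text
time: 2.7
tool_pos: [564.2, 18.9, 62.1]
tcp_rot: [-0.0, 1.0, -0.003, -0.003]
force: [0.4, -0.7, -1.4]
grip_width: 0.189
```

>>> send_rows(
  rows=[
    {"dx": 0.023, "dy": 0.006, "dz": 0, "rx": 0, "ry": 0, "rz": 0, "gripper": -1},
    {"dx": 0.043, "dy": 0.017, "dz": 0, "rx": 0, "ry": 0, "rz": 0, "gripper": -1},
    {"dx": 0.061, "dy": 0.031, "dz": 0, "rx": 0, "ry": 0, "rz": 0, "gripper": -1},
    {"dx": 0.076, "dy": 0.049, "dz": 0, "rx": 0, "ry": 0, "rz": 0, "gripper": -1},
    {"dx": 0.087, "dy": 0.069, "dz": 0, "rx": 0, "ry": 0, "rz": 0, "gripper": -1},
  ],
)

```text
time: 3.12
tool_pos: [656.5, 80.8, 62.4]
tcp_rot: [0.004, 1.0, -0.005, 0.002]
force: [7.8, -7.2, -6.4]
grip_width: 0.167
```

>>> send_rows(
  rows=[
    {"dx": -0.007, "dy": 0.008, "dz": 0, "rx": 0, "ry": 0, "rz": 0, "gripper": -1},
    {"dx": -0.003, "dy": 0.028, "dz": 0, "rx": 0, "ry": 0, "rz": 0, "gripper": -1},
    {"dx": -0.001, "dy": 0.048, "dz": 0, "rx": 0, "ry": 0, "rz": 0, "gripper": -1},
    {"dx": -0.002, "dy": 0.068, "dz": 0, "rx": 0, "ry": 0, "rz": 0, "gripper": -1},
    {"dx": -0.005, "dy": 0.085, "dz": 0, "rx": 0, "ry": 0, "rz": 0, "gripper": -1},
  ],
)

```text
time: 3.53
tool_pos: [667.5, 165.4, 64.6]
tcp_rot: [0.003, 1.0, -0.006, 0.019]
force: [21.3, 2.9, -11.7]
grip_width: 0.11
```

>>> send_rows(
  rows=[
    {"dx": -0.002, "dy": 0.01, "dz": 0, "rx": 0, "ry": 0, "rz": 0, "gripper": -1},
    {"dx": -0.003, "dy": 0.013, "dz": 0, "rx": 0, "ry": 0, "rz": 0, "gripper": -1},
    {"dx": -0.003, "dy": 0.013, "dz": 0, "rx": 0, "ry": 0, "rz": 0, "gripper": -1},
  ],
)

```text
time: 3.78
tool_pos: [670.7, 176.1, 65.9]
tcp_rot: [0.004, 1.0, -0.007, 0.026]
force: [9.0, -2.4, -3.6]
grip_width: 0.004
```

```bash
python3 - <<'E'
from h import *
im=arm.snapshot("top");crop(im,165,130,295,250,5,"pics/d1.png");print(arm.get_state()["force"])
E
```

```text
[ 9.14785111 -1.88236682 -4.11647064]
```

View pics/d1.png

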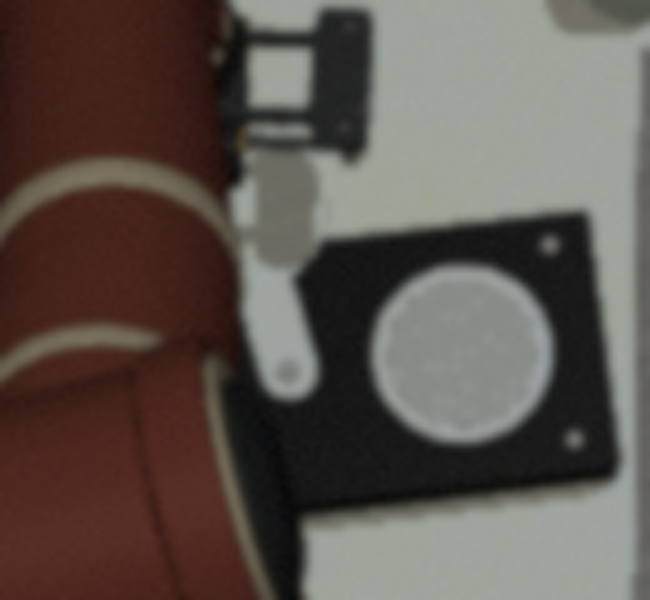

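The cover is mostly aside, but the knob slipped inward out of the pads. The port ring is centred at about (462,353) in the crop. I'll lift and check the angle.

>>> send_rows(
  rows=[
    {"dx": 0.003, "dy": 0, "dz": 0.035, "rx": 0, "ry": 0, "rz": 0, "gripper": -1},
    {"dx": 0.0, "dy": -0.04, "dz": 0.07, "rx": 0, "ry": 0, "rz": 0, "gripper": -1},
    {"dx": -0.01, "dy": -0.08, "dz": 0.07, "rx": 0, "ry": 0, "rz": -0.05, "gripper": -1},
    {"dx": -0.02, "dy": -0.09, "dz": 0.07, "rx": 0, "ry": 0, "rz": -0.05, "gripper": -1},
    {"dx": -0.02, "dy": -0.09, "dz": 0.07, "rx": 0, "ry": 0, "rz": -0.05, "gripper": -1},
  ],
)

```text
time: 4.25
tool_pos: [649.6, 77.5, 137.6]
tcp_rot: [0.008, 0.999, -0.037, 0.026]
force: [-0.3, -0.6, -1.0]
grip_width: 0.004
```

```bash
python3 - <<'E'
from h import *
np.set_printoptions(precision=1,suppress=True)
T=arm.camera_info("top")
print("port",p2w(T,*c2p(462,353,165,130),47))
I=arm.camera_info("wrist");im=arm.snapshot("wrist");cv2.imwrite("pics/d2.png",im[:,:,::-1]);np.savez("d2.npz",**I)
print("stop knob exp",w2p(I,[543+115*np.cos(.318),133.5+115*np.sin(.318),83]))
E
```

```text
port [557.7  39.1  47. ]
stop knob exp [156.8 233.6]
```

View pics/d2.png

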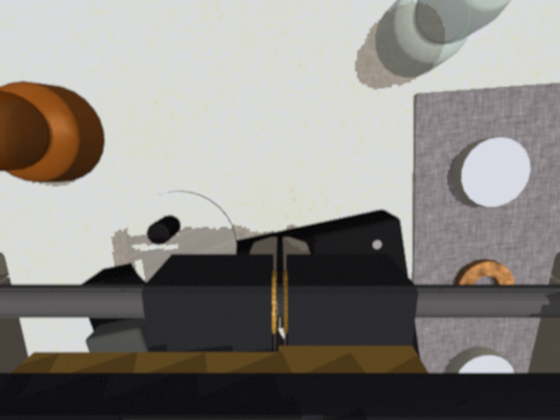

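```bash
cat >> h.py <<'E'
from scipy.spatial.transform import Rotation as Ro
def delta(target,yaw=0.0):
    s=arm.get_state();q=s["tcp_rot"];R=Ro.from_quat([q[1],q[2],q[3],q[0]])
    Rt=Ro.from_euler('z',yaw)*Ro.from_quat([1,0,0,0])
    rv=(Rt*R.inv()).as_rotvec()
    print("t%.1f tcp"%s["time"],np.round(s["tool_pos"],1),"d(mm)",np.round(np.array(target)-s["tool_pos"],1),"rv",np.round(rv,3),"F",np.round(s["force"],1),"w %.1f"%(s["grip_width"]*93))
E
python3 - <<'E'
from h import *
np.set_printoptions(precision=1,suppress=True)
I=dict(np.load("d2.npz"))
im=cv2.imread("pics/d2.png")[:,:,::-1];crop(im,90,170,250,290,5,"pics/d3.png")
print(p2w(I,155,235,53),p2w(I,170,224,83),p2w(I,155,235,83))
delta([655,120,65])
E
```

```text
[643.7 183.6  53. ] [658.9 158.5  83. ] [651.3 170.9  83. ]
t4.3 tcp [650.2  81.9 136.9] d(mm) [  4.8  38.1 -71.9] rv [0.  0.1 0.1] F [ 0.8  1.3 -0.2] w 0.2
```

View pics/d3.png

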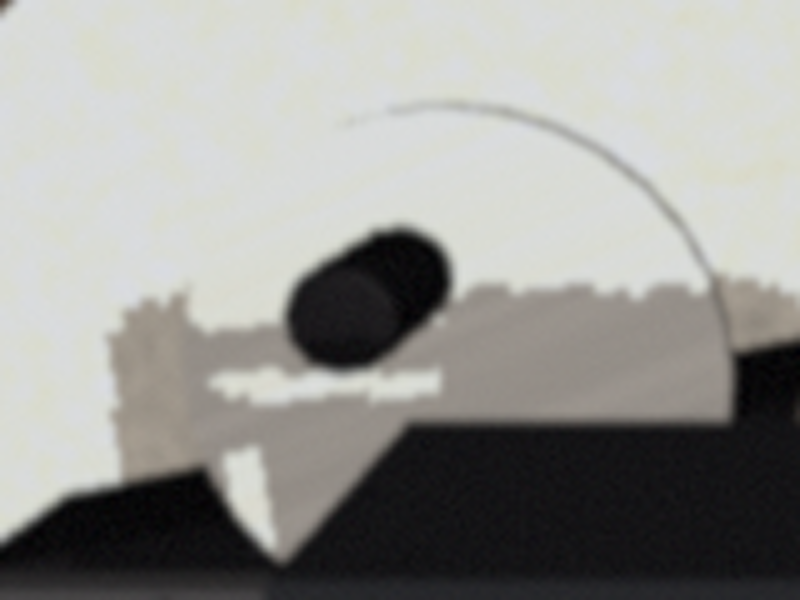

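```bash
python3 - <<'E'
from h import *
delta([653,118,66])
I=dict(np.load("d2.npz"));print(p2w(I,158.6,232.6,83),p2w(I,169.6,225.6,53))
E
```

```text
t4.3 tcp [650.2  81.9 136.9] d(mm) [  2.8  36.1 -70.9] rv [0.011 0.052 0.069] F [ 0.8  1.3 -0.2] w 0.2
[652.91552028 167.9618021   83.        ] [650.88968888 170.08561032  53.        ]
```

>>> send_rows(
  rows=[
    {"dx": 0.003, "dy": 0.036, "dz": -0.03, "rx": 0.011, "ry": 0.052, "rz": 0.069, "gripper": -1},
    {"dx": 0.003, "dy": 0.036, "dz": -0.065, "rx": 0.011, "ry": 0.052, "rz": 0.069, "gripper": -1},
    {"dx": 0.003, "dy": 0.036, "dz": -0.071, "rx": 0.011, "ry": 0.052, "rz": 0.069, "gripper": -1},
    {"dx": 0.003, "dy": 0.05, "dz": -0.071, "rx": 0.011, "ry": 0.052, "rz": 0.069, "gripper": -1},
    {"dx": 0.003, "dy": 0.06, "dz": -0.071, "rx": 0.011, "ry": 0.052, "rz": 0.069, "gripper": -1},
  ],
)

```text
time: 4.72
tool_pos: [653.4, 143.3, 66.1]
tcp_rot: [-0.0, 1.0, -0.0, 0.0]
force: [-0.1, -0.4, 1.4]
grip_width: 0.007
```

>>> send_rows(
  rows=[
    {"dx": 0, "dy": 0.005, "dz": 0, "rx": 0, "ry": 0, "rz": 0, "gripper": -1},
    {"dx": 0, "dy": 0.009, "dz": 0, "rx": 0, "ry": 0, "rz": 0, "gripper": -1},
    {"dx": 0, "dy": 0.009, "dz": 0, "rx": 0, "ry": 0, "rz": 0, "gripper": -1},
  ],
)

```text
time: 4.97
tool_pos: [653.5, 145.0, 66.9]
tcp_rot: [0.006, 1.0, -0.002, -0.0]
force: [-0.1, -10.1, -3.2]
grip_width: 0.004
```

>>> send_rows(
  rows=[
    {"dx": 0, "dy": -0.02, "dz": 0.02, "rx": 0, "ry": 0, "rz": 0, "gripper": -1},
    {"dx": 0.005, "dy": -0.06, "dz": 0.045, "rx": 0, "ry": 0, "rz": 0, "gripper": 0},
    {"dx": 0.01, "dy": -0.1, "dz": 0.06, "rx": 0, "ry": 0, "rz": 0, "gripper": 1},
    {"dx": 0.015, "dy": -0.14, "dz": 0.06, "rx": 0, "ry": 0, "rz": 0, "gripper": 1},
    {"dx": 0.02, "dy": -0.18, "dz": 0.06, "rx": 0, "ry": 0, "rz": 0, "gripper": 1},
  ],
)

```text
time: 5.38
tool_pos: [676.1, -30.9, 132.1]
tcp_rot: [0.006, 1.0, -0.0, 0.004]
force: [0.6, 0.5, -0.1]
grip_width: 0.245
```

>>> send_rows(
  rows=[
    {"dx": 0.0, "dy": -0.098, "dz": 0, "rx": 0, "ry": 0, "rz": 0, "gripper": 1},
    {"dx": 0.0, "dy": -0.098, "dz": 0, "rx": 0, "ry": 0, "rz": 0, "gripper": 1},
    {"dx": 0.0, "dy": -0.098, "dz": 0, "rx": 0, "ry": 0, "rz": 0, "gripper": 1},
    {"dx": 0.0, "dy": -0.098, "dz": 0, "rx": 0, "ry": 0, "rz": 0, "gripper": 1},
  ],
)

```text
time: 5.72
tool_pos: [676.7, -136.7, 135.0]
tcp_rot: [0.009, 1.0, -0.005, 0.007]
force: [-0.3, -1.0, 0.4]
grip_width: 0.529
```

```bash
python3 - <<'E'
from h import *
delta([673,-130,6])
I=arm.camera_info("wrist");im=arm.snapshot("wrist");cv2.imwrite("pics/e1.png",im[:,:,::-1]);np.savez("e1.npz",**I)
print("exp disc",w2p(I,[673,-129.6,19]))
E
```

```text
t5.7 tcp [ 676.7 -136.7  135. ] d(mm) [  -3.7    6.7 -129. ] rv [0.017 0.013 0.01 ] F [-0.3 -1.   0.4] w 49.2
exp disc [270.22566225 210.69180562]
```

View pics/e1.png

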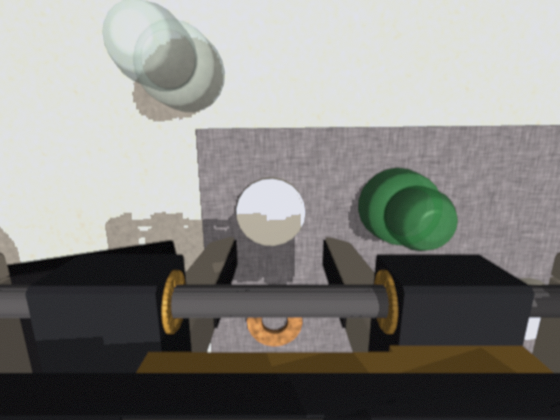

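The disc top is at (271,212), matching the prediction of (270,211). Descending.

>>> send_rows(
  rows=[
    {"dx": -0.004, "dy": 0.007, "dz": -0.03, "rx": 0.017, "ry": 0.013, "rz": 0.01, "gripper": 1},
    {"dx": -0.004, "dy": 0.007, "dz": -0.06, "rx": 0.017, "ry": 0.013, "rz": 0.01, "gripper": 1},
    {"dx": -0.004, "dy": 0.007, "dz": -0.09, "rx": 0.017, "ry": 0.013, "rz": 0.01, "gripper": 1},
    {"dx": -0.004, "dy": 0.007, "dz": -0.09, "rx": 0.017, "ry": 0.013, "rz": 0.01, "gripper": 1},
    {"dx": -0.004, "dy": 0.007, "dz": -0.09, "rx": 0.017, "ry": 0.013, "rz": 0.01, "gripper": 1},
  ],
)

```text
time: 6.18
tool_pos: [673.0, -120.7, 44.0]
tcp_rot: [-0.003, 1.0, 0.004, -0.001]
force: [0.4, -0.2, 0.7]
grip_width: 0.934
```

```bash
python3 - <<'E'
from h import *
delta([673,-130,7])
E
```

```text
t6.2 tcp [ 673.  -120.7   44. ] d(mm) [  0.   -9.3 -37. ] rv [-0.007 -0.002 -0.008] F [ 0.4 -0.2  0.7] w 86.8
```

>>> send_rows(
  rows=[
    {"dx": 0, "dy": -0.009, "dz": 0, "rx": -0.007, "ry": -0.002, "rz": -0.008, "gripper": 1},
    {"dx": 0, "dy": -0.009, "dz": -0.015, "rx": -0.007, "ry": -0.002, "rz": -0.008, "gripper": 1},
    {"dx": 0, "dy": -0.009, "dz": -0.034, "rx": -0.007, "ry": -0.002, "rz": -0.008, "gripper": 1},
    {"dx": 0, "dy": -0.009, "dz": -0.037, "rx": -0.007, "ry": -0.002, "rz": -0.008, "gripper": 1},
    {"dx": 0, "dy": -0.009, "dz": -0.037, "rx": -0.007, "ry": -0.002, "rz": -0.008, "gripper": 1},
  ],
)

```text
time: 6.6
tool_pos: [673.4, -129.4, 8.0]
tcp_rot: [0.0, 1.0, 0.0, 0.0]
force: [-0.0, -0.7, 0.3]
grip_width: 1.004
```

>>> send_rows(
  rows=[
    {"dx": 0, "dy": 0, "dz": 0, "rx": 0, "ry": 0, "rz": 0, "gripper": -1},
    {"dx": 0, "dy": 0, "dz": 0, "rx": 0, "ry": 0, "rz": 0, "gripper": -1},
    {"dx": 0, "dy": 0, "dz": 0, "rx": 0, "ry": 0, "rz": 0, "gripper": -1},
    {"dx": 0, "dy": 0, "dz": 0, "rx": 0, "ry": 0, "rz": 0, "gripper": -1},
    {"dx": 0, "dy": 0, "dz": 0, "rx": 0, "ry": 0, "rz": 0, "gripper": -1},
  ],
  squeeze=15,
)

```text
time: 7.02
tool_pos: [673.9, -129.5, 8.8]
tcp_rot: [0.0, 1.0, 0.0, 0.001]
force: [-0.3, 0.4, 2.2]
grip_width: 0.703
```

```bash
python3 - <<'E'
from h import *
delta([557,39,51])
I=arm.camera_info("wrist");im=arm.snapshot("wrist");cv2.imwrite("pics/e2.png",im[:,:,::-1])
E
```

```text
t7.0 tcp [ 673.9 -129.5    8.8] d(mm) [-116.9  168.5   42.2] rv [ 0.     0.002 -0.001] F [-0.3  0.4  2.2] w 65.4
```

View pics/e2.png

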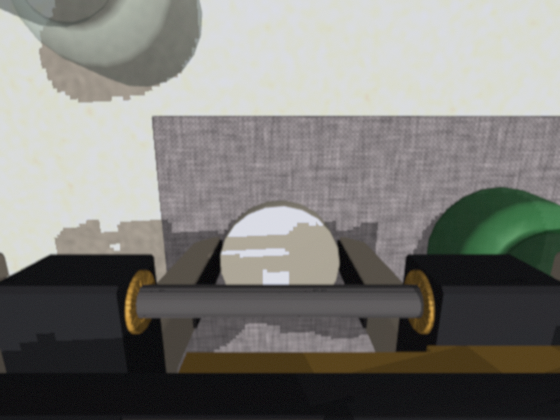

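>>> send_rows(
  rows=[
    {"dx": 0, "dy": 0, "dz": 0.03, "rx": 0, "ry": 0, "rz": 0, "gripper": -1},
    {"dx": -0.01, "dy": 0.02, "dz": 0.06, "rx": 0, "ry": 0, "rz": 0, "gripper": -1},
    {"dx": -0.03, "dy": 0.045, "dz": 0.08, "rx": 0, "ry": 0, "rz": 0, "gripper": -1},
    {"dx": -0.05, "dy": 0.075, "dz": 0.08, "rx": 0, "ry": 0, "rz": 0, "gripper": -1},
    {"dx": -0.07, "dy": 0.105, "dz": 0.08, "rx": 0, "ry": 0, "rz": 0, "gripper": -1},
  ],
  squeeze=20,
)

```text
time: 7.48
tool_pos: [604.3, -24.2, 90.6]
tcp_rot: [0.0, 1.0, -0.001, 0.003]
force: [0.4, 1.2, -1.3]
grip_width: 0.703
```

```bash
python3 - <<'E'
from h import *
delta([557,39,80])
E
```

```text
t7.5 tcp [604.3 -24.2  90.6] d(mm) [-47.3  63.2 -10.6] rv [0.    0.006 0.001] F [ 0.4  1.2 -1.3] w 65.4
```

>>> send_rows(
  rows=[
    {"dx": -0.02, "dy": 0.03, "dz": 0, "rx": 0, "ry": 0, "rz": 0, "gripper": -1},
    {"dx": -0.04, "dy": 0.055, "dz": 0, "rx": 0, "ry": 0, "rz": 0, "gripper": -1},
    {"dx": -0.047, "dy": 0.063, "dz": -0.01, "rx": 0, "ry": 0, "rz": 0, "gripper": -1},
    {"dx": -0.047, "dy": 0.063, "dz": -0.015, "rx": 0, "ry": 0, "rz": 0, "gripper": -1},
    {"dx": -0.047, "dy": 0.063, "dz": -0.015, "rx": 0, "ry": 0, "rz": 0, "gripper": -1},
  ],
)

```text
time: 7.9
tool_pos: [556.6, 38.7, 74.8]
tcp_rot: [0.001, 1.0, -0.0, 0.002]
force: [0.2, 0.2, -2.0]
grip_width: 0.706
```

>>> send_rows(
  rows=[
    {"dx": 0, "dy": 0, "dz": 0, "rx": 0, "ry": 0, "rz": 0, "gripper": -1},
    {"dx": 0, "dy": 0, "dz": 0, "rx": 0, "ry": 0, "rz": 0, "gripper": -1},
  ],
)

```text
time: 8.07
tool_pos: [557.7, 36.6, 74.7]
tcp_rot: [0.001, 1.0, -0.002, 0.002]
force: [0.1, 0.3, -1.3]
grip_width: 0.704
```

```bash
python3 - <<'E'
from h import *
delta([557,39,53])
T=arm.camera_info("top");im=arm.snapshot("top");crop(im,165,130,295,250,5,"pics/f1.png")
print((w2p(T,[557,39,71+2])-[165,130])*5)
E
```

```text
t8.1 tcp [557.7  36.6  74.7] d(mm) [ -0.7   2.4 -21.7] rv [0.002 0.005 0.003] F [ 0.1  0.3 -1.3] w 65.5
[459.08631528 342.57879894]
```

View pics/f1.png

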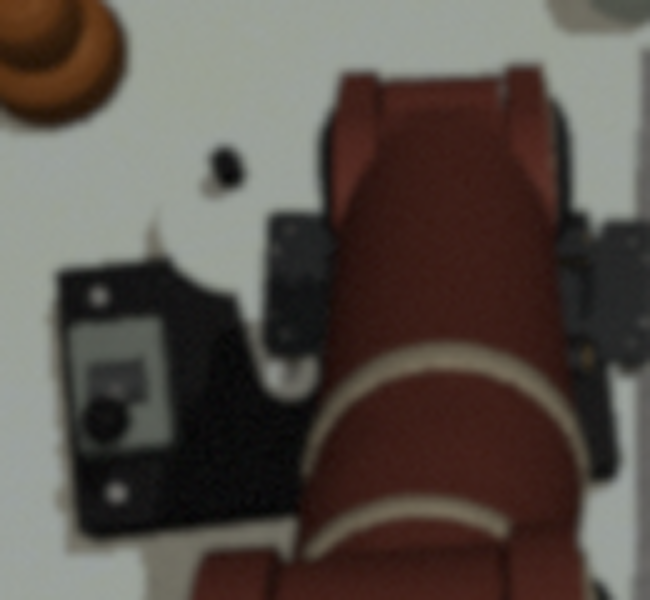

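The cover is fully aside, with its knob at (228,168) in the crop. Lowering the first disc.

>>> send_rows(
  rows=[
    {"dx": -0.0005, "dy": 0.0022, "dz": -0.008, "rx": 0.002, "ry": 0.005, "rz": 0, "gripper": -1},
    {"dx": -0.0005, "dy": 0.0022, "dz": -0.016, "rx": 0.002, "ry": 0.005, "rz": 0, "gripper": -1},
    {"dx": -0.0005, "dy": 0.0022, "dz": -0.021, "rx": 0.002, "ry": 0.005, "rz": 0, "gripper": -1},
    {"dx": -0.0005, "dy": 0.0022, "dz": -0.022, "rx": 0.002, "ry": 0.005, "rz": 0, "gripper": -1},
    {"dx": -0.0005, "dy": 0.0022, "dz": -0.022, "rx": 0.002, "ry": 0.005, "rz": 0, "gripper": -1},
  ],
)

```text
time: 8.53
tool_pos: [557.0, 38.7, 52.2]
tcp_rot: [0.0, 1.0, -0.002, -0.0]
force: [-0.9, -0.2, -0.7]
grip_width: 0.701
```

```bash
python3 - <<'E'
from h import *
delta([557,39,53])
I=arm.camera_info("wrist");im=arm.snapshot("wrist");cv2.imwrite("pics/f2.png",im[:,:,::-1])
E
```

```text
t8.5 tcp [557.   38.7  52.2] d(mm) [0.  0.3 0.8] rv [ 0.    -0.001  0.003] F [-0.9 -0.2 -0.7] w 65.2
```

View pics/f2.png

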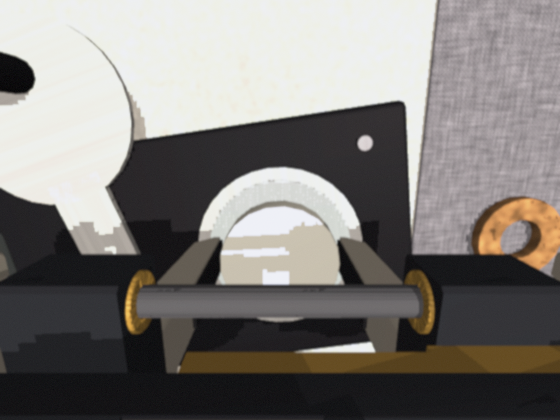

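```bash
python3 - <<'E'
from h import *
I=arm.camera_info("wrist")
print(p2w(I,280,167,47)-[42,0,0],p2w(I,280,203,63)-[33,0,0], p2w(I,200,230,47),p2w(I,360,230,47))
E
```

```text
[563.28939007  38.79381938  47.        ] [555.37084507  38.89657204  63.        ] [568.56024339  85.93133748  47.        ] [568.17210088  -8.12937821  47.        ]
```

>>> send_rows(
  rows=[
    {"dx": 0, "dy": 0, "dz": -0.0015, "rx": 0, "ry": 0, "rz": 0, "gripper": -1},
    {"dx": 0, "dy": 0, "dz": -0.0015, "rx": 0, "ry": 0, "rz": 0, "gripper": -1},
  ],
)

```text
time: 8.75
tool_pos: [557.3, 39.0, 51.9]
tcp_rot: [-0.0, 1.0, -0.002, 0.0]
force: [-0.7, -0.8, 4.6]
grip_width: 0.704
```

>>> send_rows(
  rows=[
    {"dx": 0.001, "dy": 0, "dz": 0.001, "rx": 0, "ry": 0, "rz": 0, "gripper": -1},
    {"dx": 0.0015, "dy": 0, "dz": 0.001, "rx": 0, "ry": 0, "rz": 0, "gripper": -1},
    {"dx": 0.0015, "dy": 0, "dz": 0, "rx": 0, "ry": 0, "rz": 0, "gripper": -1},
    {"dx": 0.0015, "dy": 0, "dz": 0, "rx": 0, "ry": 0, "rz": 0, "gripper": 1},
    {"dx": 0.0015, "dy": 0, "dz": 0.001, "rx": 0, "ry": 0, "rz": 0, "gripper": 1},
  ],
)

```text
time: 9.17
tool_pos: [558.5, 39.1, 52.5]
tcp_rot: [-0.0, 1.0, -0.002, -0.0]
force: [0.0, 0.1, -0.2]
grip_width: 0.804
```

>>> send_rows(
  rows=[
    {"dx": 0, "dy": 0, "dz": 0, "rx": 0, "ry": 0, "rz": 0, "gripper": 1},
    {"dx": 0, "dy": 0, "dz": 0.0, "rx": 0, "ry": 0, "rz": 0, "gripper": 1},
    {"dx": 0, "dy": 0, "dz": 0.03, "rx": 0, "ry": 0, "rz": 0, "gripper": 1},
    {"dx": 0, "dy": 0, "dz": 0.065, "rx": 0, "ry": 0, "rz": 0, "gripper": 1},
    {"dx": 0, "dy": 0, "dz": 0.065, "rx": 0, "ry": 0, "rz": 0, "gripper": 1},
  ],
)

```text
time: 9.58
tool_pos: [562.8, 39.3, 123.2]
tcp_rot: [-0.001, 1.0, -0.002, 0.006]
force: [0.9, -0.7, 0.7]
grip_width: 1.001
```

```bash
python3 - <<'E'
from h import *
delta([555,-255,80])
I=arm.camera_info("wrist");np.savez("f3.npz",**I);im=arm.snapshot("wrist");cv2.imwrite("pics/f3.png",im[:,:,::-1])
E
```

```text
t9.6 tcp [562.8  39.3 123.2] d(mm) [  -7.8 -294.3  -43.2] rv [-0.001  0.011  0.003] F [ 0.9 -0.7  0.7] w 93.1
```

View pics/f3.png

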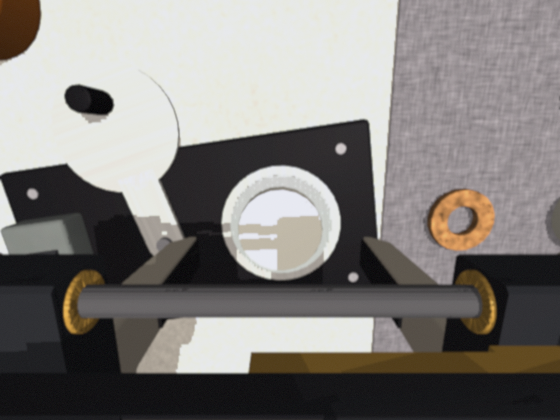

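```bash
python3 - <<'E'
from h import *
from scipy.optimize import least_squares
I=dict(np.load("f3.npz"))
im=cv2.imread("pics/f3.png")[:,:,::-1];crop(im,205,150,355,290,5,"pics/f4.png")
a=np.linspace(0,2*np.pi,40,endpoint=False)
for c,r,z in[((558,39),47,47),((558,39),33,63)]:
    P=np.array([w2p(I,[c[0]+r*np.cos(t),c[1]+r*np.sin(t),z]) for t in a]);print(P.min(0),P.max(0))
E
```

```text
[223.32767682 165.7443098 ] [337.31793406 275.56628066]
[237.733852   186.60526215] [323.00773049 268.31868081]
```

View pics/f4.png

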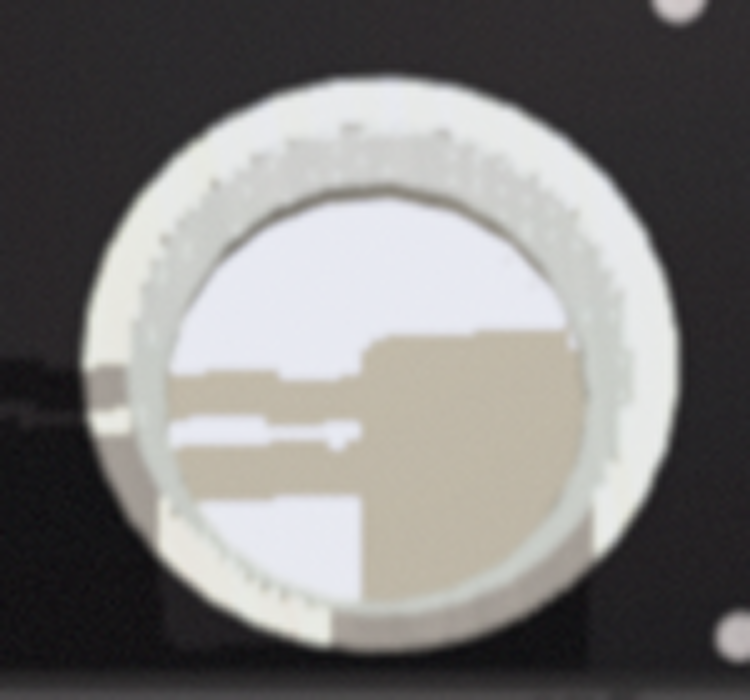

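Measured in the wrist view, the disc is centred on the port ring to within about 1 mm. Next is disc B.

>>> send_rows(
  rows=[
    {"dx": -0.008, "dy": -0.04, "dz": -0.01, "rx": 0, "ry": 0, "rz": 0, "gripper": 1},
    {"dx": -0.008, "dy": -0.08, "dz": -0.02, "rx": 0, "ry": 0, "rz": 0, "gripper": 1},
    {"dx": -0.008, "dy": -0.12, "dz": -0.03, "rx": 0, "ry": 0, "rz": 0, "gripper": 1},
    {"dx": -0.008, "dy": -0.16, "dz": -0.03, "rx": 0, "ry": 0, "rz": 0, "gripper": 1},
    {"dx": -0.008, "dy": -0.2, "dz": -0.03, "rx": 0, "ry": 0, "rz": 0, "gripper": 1},
  ],
)

```text
time: 10.05
tool_pos: [551.7, -162.1, 89.0]
tcp_rot: [-0.001, 1.0, -0.001, 0.002]
force: [1.3, -0.9, -0.1]
grip_width: 1.003
```

```bash
python3 - <<'E'
from h import *
delta([555,-255,80])
E
```

```text
t10.1 tcp [ 551.7 -162.1   89. ] d(mm) [  3.3 -92.9  -9. ] rv [-0.002  0.004  0.003] F [ 1.3 -0.9 -0.1] w 93.3
```

>>> send_rows(
  rows=[
    {"dx": 0.003, "dy": -0.04, "dz": 0, "rx": 0, "ry": 0, "rz": 0, "gripper": 1},
    {"dx": 0.003, "dy": -0.075, "dz": 0, "rx": 0, "ry": 0, "rz": 0, "gripper": 1},
    {"dx": 0.003, "dy": -0.093, "dz": 0, "rx": 0, "ry": 0, "rz": 0, "gripper": 1},
    {"dx": 0.003, "dy": -0.093, "dz": -0.01, "rx": 0, "ry": 0, "rz": 0, "gripper": 1},
    {"dx": 0.003, "dy": -0.093, "dz": -0.01, "rx": 0, "ry": 0, "rz": 0, "gripper": 1},
  ],
)

```text
time: 10.47
tool_pos: [552.4, -255.3, 76.2]
tcp_rot: [-0.002, 1.0, -0.003, -0.001]
force: [-0.4, 0.2, -0.4]
grip_width: 0.998
```

```bash
python3 - <<'E'
from h import *
delta([555,-255,8])
I=arm.camera_info("wrist");im=arm.snapshot("wrist");cv2.imwrite("pics/g1.png",im[:,:,::-1])
print(w2p(I,[555.2,-254.8,19]))
E
```

```text
t10.5 tcp [ 552.4 -255.3   76.2] d(mm) [  2.6   0.3 -68.2] rv [-0.004 -0.001  0.005] F [-0.4  0.2 -0.4] w 92.8
[279.44586731 219.42342987]
```

View pics/g1.png

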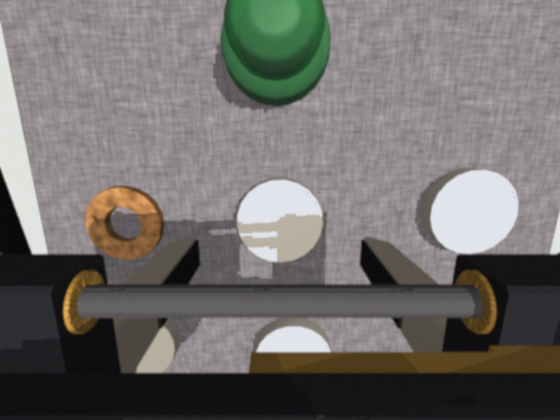

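Disc B is at (280,221), and I predicted (279.4,219.4). Descending and gripping.

>>> send_rows(
  rows=[
    {"dx": 0.002, "dy": 0, "dz": -0.025, "rx": -0.004, "ry": 0, "rz": 0.005, "gripper": 1},
    {"dx": 0.002, "dy": 0, "dz": -0.05, "rx": -0.004, "ry": 0, "rz": 0.005, "gripper": 1},
    {"dx": 0.002, "dy": 0, "dz": -0.065, "rx": -0.004, "ry": 0, "rz": 0.005, "gripper": 1},
    {"dx": 0.002, "dy": 0, "dz": -0.068, "rx": -0.004, "ry": 0, "rz": 0.005, "gripper": 1},
    {"dx": 0.002, "dy": 0, "dz": -0.068, "rx": -0.004, "ry": 0, "rz": 0.005, "gripper": 1},
  ],
)

```text
time: 10.93
tool_pos: [554.8, -249.9, 7.6]
tcp_rot: [-0.002, 1.0, 0.003, -0.002]
force: [-0.3, -0.7, 0.3]
grip_width: 0.998
```

>>> send_rows(
  rows=[
    {"dx": 0, "dy": 0, "dz": 0, "rx": 0, "ry": 0, "rz": 0, "gripper": -1},
    {"dx": 0, "dy": 0, "dz": 0, "rx": 0, "ry": 0, "rz": 0, "gripper": -1},
    {"dx": 0, "dy": 0, "dz": 0, "rx": 0, "ry": 0, "rz": 0, "gripper": -1},
    {"dx": 0, "dy": 0, "dz": 0, "rx": 0, "ry": 0, "rz": 0, "gripper": -1},
    {"dx": 0, "dy": 0, "dz": 0, "rx": 0, "ry": 0, "rz": 0, "gripper": -1},
  ],
)

```text
time: 11.35
tool_pos: [555.5, -250.7, 8.6]
tcp_rot: [-0.001, 1.0, 0.003, -0.001]
force: [-0.8, -0.4, 3.1]
grip_width: 0.703
```

>>> send_rows(
  rows=[
    {"dx": 0, "dy": 0, "dz": 0.035, "rx": 0, "ry": 0, "rz": 0, "gripper": -1},
    {"dx": 0, "dy": 0.02, "dz": 0.07, "rx": 0, "ry": 0, "rz": 0, "gripper": -1},
    {"dx": 0, "dy": 0.055, "dz": 0.09, "rx": 0, "ry": 0, "rz": 0, "gripper": -1},
    {"dx": 0, "dy": 0.095, "dz": 0.09, "rx": 0, "ry": 0, "rz": 0, "gripper": -1},
    {"dx": 0, "dy": 0.135, "dz": 0.09, "rx": 0, "ry": 0, "rz": 0, "gripper": -1},
  ],
)

```text
time: 11.77
tool_pos: [556.5, -115.4, 100.8]
tcp_rot: [-0.001, 1.0, 0.002, 0.002]
force: [0.6, 0.0, -1.2]
grip_width: 0.705
```

>>> send_rows(
  rows=[
    {"dx": 0, "dy": 0.04, "dz": 0, "rx": 0, "ry": 0, "rz": 0, "gripper": -1},
    {"dx": 0, "dy": 0.08, "dz": 0, "rx": 0, "ry": 0, "rz": 0, "gripper": -1},
    {"dx": 0, "dy": 0.11, "dz": 0, "rx": 0, "ry": 0, "rz": 0, "gripper": -1},
    {"dx": 0, "dy": 0.13, "dz": 0, "rx": 0, "ry": 0, "rz": 0, "gripper": -1},
    {"dx": 0, "dy": 0.14, "dz": 0, "rx": 0, "ry": 0, "rz": 0, "gripper": -1},
  ],
)

```text
time: 12.18
tool_pos: [556.0, 29.5, 100.9]
tcp_rot: [-0.002, 1.0, 0.005, 0.002]
force: [-0.9, 0.7, 0.6]
grip_width: 0.701
```

```bash
python3 - <<'E'
from h import *
delta([558.3,39,85])
E
```

```text
t12.2 tcp [556.   29.5 100.9] d(mm) [  2.3   9.5 -15.9] rv [-0.005  0.003 -0.009] F [-0.9  0.7  0.6] w 65.2
```

>>> send_rows(
  rows=[
    {"dx": 0.002, "dy": 0.009, "dz": -0.01, "rx": -0.005, "ry": 0.003, "rz": -0.009, "gripper": -1},
    {"dx": 0.002, "dy": 0.009, "dz": -0.02, "rx": -0.005, "ry": 0.003, "rz": -0.009, "gripper": -1},
    {"dx": 0.002, "dy": 0.009, "dz": -0.02, "rx": -0.005, "ry": 0.003, "rz": -0.009, "gripper": -1},
    {"dx": 0.002, "dy": 0.009, "dz": -0.02, "rx": -0.005, "ry": 0.003, "rz": -0.009, "gripper": -1},
    {"dx": 0.002, "dy": 0.009, "dz": -0.02, "rx": -0.005, "ry": 0.003, "rz": -0.009, "gripper": -1},
  ],
)

```text
time: 12.6
tool_pos: [558.0, 36.1, 80.9]
tcp_rot: [0.001, 1.0, -0.002, -0.0]
force: [0.1, 0.3, -1.2]
grip_width: 0.702
```

```bash
python3 - <<'E'
from h import *
delta([558.3,39,69])
I=arm.camera_info("wrist");im=arm.snapshot("wrist");cv2.imwrite("pics/g2.png",im[:,:,::-1]);np.savez("g2.npz",**I)
E
```

```text
t12.6 tcp [558.   36.1  80.9] d(mm) [  0.3   2.9 -11.9] rv [ 0.002 -0.     0.003] F [ 0.1  0.3 -1.2] w 65.2
```

View pics/g2.png

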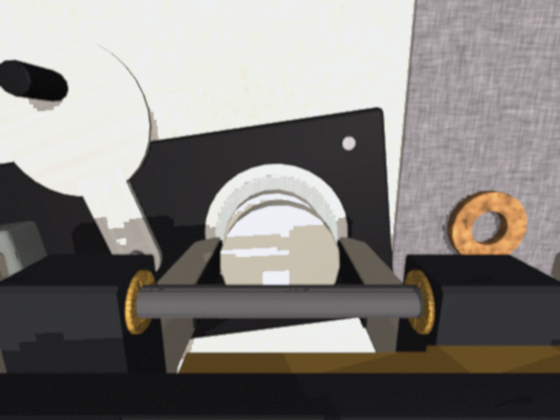

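>>> send_rows(
  rows=[
    {"dx": 0.0005, "dy": 0.003, "dz": -0.005, "rx": 0.002, "ry": 0, "rz": 0.003, "gripper": -1},
    {"dx": 0.0005, "dy": 0.003, "dz": -0.009, "rx": 0.002, "ry": 0, "rz": 0.003, "gripper": -1},
    {"dx": 0.0005, "dy": 0.003, "dz": -0.012, "rx": 0.002, "ry": 0, "rz": 0.003, "gripper": -1},
    {"dx": 0.0005, "dy": 0.003, "dz": -0.0125, "rx": 0.002, "ry": 0, "rz": 0.003, "gripper": -1},
    {"dx": 0.0005, "dy": 0.003, "dz": -0.013, "rx": 0.002, "ry": 0, "rz": 0.003, "gripper": -1},
  ],
)

```text
time: 13.07
tool_pos: [558.7, 38.9, 68.4]
tcp_rot: [-0.0, 1.0, -0.0, 0.0]
force: [-0.9, -0.7, 6.0]
grip_width: 0.703
```

>>> send_rows(
  rows=[
    {"dx": 0, "dy": 0, "dz": -0.0005, "rx": 0, "ry": 0, "rz": 0, "gripper": -1},
    {"dx": 0, "dy": 0, "dz": -0.0005, "rx": 0, "ry": 0, "rz": 0, "gripper": -1},
  ],
)

```text
time: 13.23
tool_pos: [558.7, 38.9, 68.4]
tcp_rot: [-0.0, 1.0, -0.0, 0.0]
force: [-0.8, -0.8, 4.2]
grip_width: 0.703
```

```bash
python3 - <<'E'
from h import *
delta([558.5,39,68])
E
```

```text
t13.2 tcp [558.7  38.9  68.4] d(mm) [-0.2  0.1 -0.4] rv [-0.  0.  0.] F [-0.8 -0.8  4.2] w 65.4
```

Contact. I'll release, rise and head for disc D (446,-132).

>>> send_rows(
  rows=[
    {"dx": 0, "dy": 0, "dz": 0.0005, "rx": 0, "ry": 0, "rz": 0, "gripper": 1},
    {"dx": 0, "dy": 0, "dz": 0.0005, "rx": 0, "ry": 0, "rz": 0, "gripper": 1},
    {"dx": 0, "dy": 0, "dz": 0.0005, "rx": 0, "ry": 0, "rz": 0, "gripper": 1},
    {"dx": 0, "dy": 0, "dz": 0.001, "rx": 0, "ry": 0, "rz": 0, "gripper": 1},
    {"dx": 0, "dy": 0, "dz": 0.02, "rx": 0, "ry": 0, "rz": 0, "gripper": 1},
  ],
)

```text
time: 13.65
tool_pos: [556.0, 38.9, 85.5]
tcp_rot: [0.0, 1.0, 0.0, -0.004]
force: [-0.1, -0.4, 0.4]
grip_width: 0.983
```

>>> send_rows(
  rows=[
    {"dx": 0, "dy": 0, "dz": 0.03, "rx": 0, "ry": 0, "rz": 0, "gripper": 1},
    {"dx": -0.02, "dy": -0.03, "dz": 0.035, "rx": 0, "ry": 0, "rz": 0, "gripper": 1},
    {"dx": -0.042, "dy": -0.064, "dz": 0.03, "rx": 0, "ry": 0, "rz": 0, "gripper": 1},
    {"dx": -0.064, "dy": -0.098, "dz": 0.02, "rx": 0, "ry": 0, "rz": 0, "gripper": 1},
    {"dx": -0.086, "dy": -0.132, "dz": 0.01, "rx": 0, "ry": 0, "rz": 0, "gripper": 1},
  ],
)

```text
time: 14.07
tool_pos: [469.7, -94.1, 95.9]
tcp_rot: [0.001, 1.0, 0.001, -0.002]
force: [0.3, -1.0, -0.5]
grip_width: 0.999
```

```bash
python3 - <<'E'
from h import *
delta([446,-132,75])
E
```

```text
t14.1 tcp [469.7 -94.1  95.9] d(mm) [-23.7 -37.9 -20.9] rv [ 0.001 -0.005 -0.002] F [ 0.3 -1.  -0.5] w 92.9
```

>>> send_rows(
  rows=[
    {"dx": -0.015, "dy": -0.025, "dz": -0.01, "rx": 0, "ry": 0, "rz": 0, "gripper": 1},
    {"dx": -0.024, "dy": -0.038, "dz": -0.02, "rx": 0, "ry": 0, "rz": 0, "gripper": 1},
    {"dx": -0.024, "dy": -0.038, "dz": -0.02, "rx": 0, "ry": 0, "rz": 0, "gripper": 1},
    {"dx": -0.024, "dy": -0.038, "dz": -0.02, "rx": 0, "ry": 0, "rz": 0, "gripper": 1},
  ],
)

```text
time: 14.4
tool_pos: [445.4, -132.5, 75.6]
tcp_rot: [0.0, 1.0, -0.0, -0.003]
force: [-1.2, 0.1, 0.8]
grip_width: 1.0
```

```bash
python3 - <<'E'
from h import *
delta([446,-132.4,8])
I=arm.camera_info("wrist");im=arm.snapshot("wrist");cv2.imwrite("pics/h1.png",im[:,:,::-1])
print(w2p(I,[446,-132.4,19]))
T=arm.snapshot("top");crop(T,165,130,445,285,2.8,"pics/h2.png")
E
```

```text
t14.4 tcp [ 445.4 -132.5   75.6] d(mm) [  0.6   0.1 -67.6] rv [ 0.001 -0.005  0.   ] F [-1.2  0.1  0.8] w 93.0
[279.6623889  222.13362377]
```

View pics/h1.png

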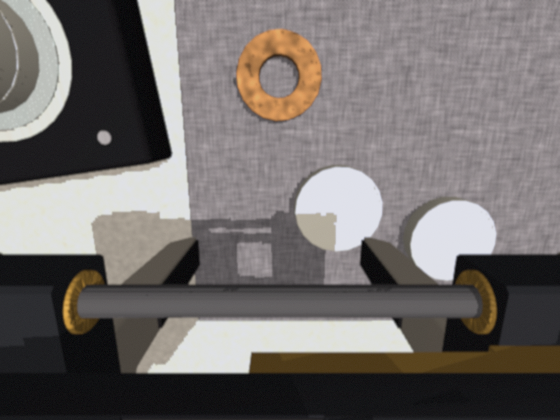

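View pics/h2.png

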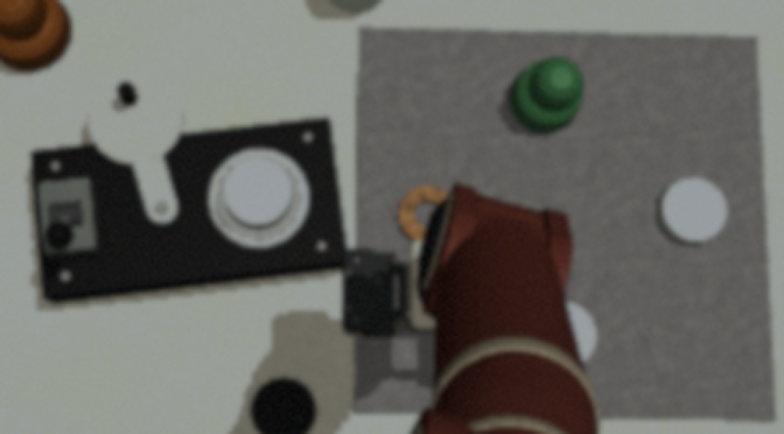

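Disc D has been knocked aside, to (339,209) in the wrist view; disc E is at (454,241). I'll remeasure both.

```bash
python3 - <<'E'
from h import *
I=arm.camera_info("wrist")
print(p2w(I,339,209,19),p2w(I,454,241,19));delta([460,-180,40])
E
```

```text
[ 458.20747976 -175.23061089   19.        ] [ 432.94538995 -265.44079593   19.        ]
t14.5 tcp [ 447.2 -130.8   76.2] d(mm) [ 12.8 -49.2 -36.2] rv [ 0.    -0.003 -0.004] F [0.6 1.  0. ] w 92.9
```

>>> send_rows(
  rows=[
    {"dx": 0.005, "dy": -0.02, "dz": 0, "rx": 0, "ry": -0.003, "rz": -0.004, "gripper": 0.72},
    {"dx": 0.01, "dy": -0.038, "dz": -0.01, "rx": 0, "ry": -0.003, "rz": -0.004, "gripper": 0.72},
    {"dx": 0.01, "dy": -0.045, "dz": -0.025, "rx": 0, "ry": -0.003, "rz": -0.004, "gripper": 0.72},
    {"dx": 0.01, "dy": -0.045, "dz": -0.03, "rx": 0, "ry": -0.003, "rz": -0.004, "gripper": 0.72},
    {"dx": 0.01, "dy": -0.045, "dz": -0.03, "rx": 0, "ry": -0.003, "rz": -0.004, "gripper": 0.72},
  ],
)

```text
time: 14.92
tool_pos: [457.4, -174.1, 45.5]
tcp_rot: [-0.001, 1.0, 0.001, -0.001]
force: [0.0, -0.1, 0.1]
grip_width: 0.861
```

>>> send_rows(
  rows=[
    {"dx": 0, "dy": 0, "dz": 0, "rx": 0, "ry": 0, "rz": 0, "gripper": 0.72},
    {"dx": 0, "dy": 0, "dz": 0, "rx": 0, "ry": 0, "rz": 0, "gripper": 0.72},
  ],
)

```text
time: 15.08
tool_pos: [458.1, -172.2, 45.9]
tcp_rot: [-0.001, 1.0, 0.002, -0.0]
force: [0.3, 0.3, 0.1]
grip_width: 0.86
```

```bash
python3 - <<'E'
from h import *
I=arm.camera_info("wrist");im=arm.snapshot("wrist");cv2.imwrite("pics/h3.png",im[:,:,::-1]);np.savez("h3.npz",**I)
delta([457,-176,8])
E
```

```text
t15.1 tcp [ 458.1 -172.6   46.1] d(mm) [ -1.1  -3.4 -38.1] rv [-0.002 -0.001 -0.004] F [ 0.   0.  -1.2] w 80.2
```

View pics/h3.png

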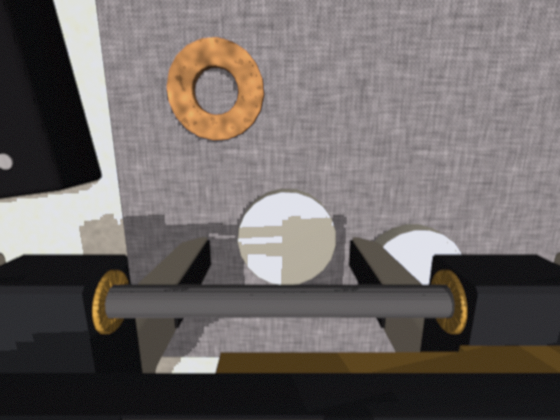

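```bash
python3 - <<'E'
from h import *
I=dict(np.load("h3.npz"));print(p2w(I,286.5,238.5,19))
E
```

```text
[ 456.53432809 -176.47181646   19.        ]
```

>>> send_rows(
  rows=[
    {"dx": -0.001, "dy": -0.003, "dz": -0.01, "rx": -0.002, "ry": -0.001, "rz": -0.004, "gripper": 0.72},
    {"dx": -0.001, "dy": -0.004, "dz": -0.024, "rx": -0.002, "ry": -0.001, "rz": -0.004, "gripper": 0.72},
    {"dx": -0.001, "dy": -0.004, "dz": -0.035, "rx": -0.002, "ry": -0.001, "rz": -0.004, "gripper": 0.72},
    {"dx": -0.001, "dy": -0.004, "dz": -0.038, "rx": -0.002, "ry": -0.001, "rz": -0.004, "gripper": 0.72},
    {"dx": -0.001, "dy": -0.004, "dz": -0.038, "rx": -0.002, "ry": -0.001, "rz": -0.004, "gripper": 0.72},
  ],
)

```text
time: 15.55
tool_pos: [456.9, -175.9, 7.9]
tcp_rot: [-0.0, 1.0, 0.001, -0.0]
force: [-0.5, -0.3, -0.1]
grip_width: 0.86
```

>>> send_rows(
  rows=[
    {"dx": 0, "dy": 0, "dz": 0, "rx": 0, "ry": 0, "rz": 0, "gripper": -1},
    {"dx": 0, "dy": 0, "dz": 0, "rx": 0, "ry": 0, "rz": 0, "gripper": -1},
    {"dx": 0, "dy": 0, "dz": 0, "rx": 0, "ry": 0, "rz": 0, "gripper": -1},
    {"dx": 0, "dy": 0, "dz": 0, "rx": 0, "ry": 0, "rz": 0, "gripper": -1},
  ],
)

```text
time: 15.88
tool_pos: [457.5, -175.9, 8.6]
tcp_rot: [-0.0, 1.0, 0.001, 0.001]
force: [-0.4, 0.3, 1.7]
grip_width: 0.705
```

>>> send_rows(
  rows=[
    {"dx": 0, "dy": 0, "dz": 0.035, "rx": 0, "ry": 0, "rz": 0, "gripper": -1},
    {"dx": 0.005, "dy": 0.01, "dz": 0.07, "rx": 0, "ry": 0, "rz": 0, "gripper": -1},
    {"dx": 0.016, "dy": 0.034, "dz": 0.095, "rx": 0, "ry": 0, "rz": 0, "gripper": -1},
    {"dx": 0.033, "dy": 0.07, "dz": 0.104, "rx": 0, "ry": 0, "rz": 0, "gripper": -1},
    {"dx": 0.05, "dy": 0.106, "dz": 0.104, "rx": 0, "ry": 0, "rz": 0, "gripper": -1},
  ],
)

```text
time: 16.3
tool_pos: [509.7, -70.4, 115.9]
tcp_rot: [0.001, 1.0, -0.001, 0.004]
force: [1.4, -0.6, -0.6]
grip_width: 0.701
```

```bash
python3 - <<'E'
from h import *
delta([558.5,39,112])
E
```

```text
t16.3 tcp [509.7 -70.4 115.9] d(mm) [ 48.8 109.4  -3.9] rv [0.001 0.008 0.002] F [ 1.4 -0.6 -0.6] w 65.2
```

>>> send_rows(
  rows=[
    {"dx": 0.016, "dy": 0.036, "dz": 0, "rx": 0, "ry": 0, "rz": 0, "gripper": -1},
    {"dx": 0.032, "dy": 0.072, "dz": 0, "rx": 0, "ry": 0, "rz": 0, "gripper": -1},
    {"dx": 0.043, "dy": 0.096, "dz": -0.004, "rx": 0, "ry": 0, "rz": 0, "gripper": -1},
    {"dx": 0.049, "dy": 0.109, "dz": -0.008, "rx": 0, "ry": 0, "rz": 0, "gripper": -1},
    {"dx": 0.049, "dy": 0.109, "dz": -0.012, "rx": 0, "ry": 0, "rz": 0, "gripper": -1},
  ],
)

```text
time: 16.72
tool_pos: [559.5, 43.0, 103.6]
tcp_rot: [-0.001, 1.0, 0.002, 0.004]
force: [-0.3, 0.1, -0.7]
grip_width: 0.705
```

>>> send_rows(
  rows=[
    {"dx": 0, "dy": 0, "dz": 0, "rx": 0, "ry": 0, "rz": 0, "gripper": -1},
    {"dx": 0, "dy": 0, "dz": 0, "rx": 0, "ry": 0, "rz": 0, "gripper": -1},
    {"dx": 0, "dy": 0, "dz": 0, "rx": 0, "ry": 0, "rz": 0, "gripper": -1},
  ],
)

```text
time: 16.97
tool_pos: [558.7, 40.2, 103.5]
tcp_rot: [0.0, 1.0, 0.0, 0.004]
force: [0.0, -0.7, -1.1]
grip_width: 0.701
```

```bash
python3 - <<'E'
from h import *
delta([559,39,84.5])
I=arm.camera_info("wrist");im=arm.snapshot("wrist");crop(im,180,150,380,300,4,"pics/i1.png")
E
```

```text
t17.0 tcp [558.7  40.2 103.5] d(mm) [  0.3  -1.2 -19. ] rv [ 0.001  0.008 -0.   ] F [ 0.  -0.7 -1.1] w 65.2
```

View pics/i1.png

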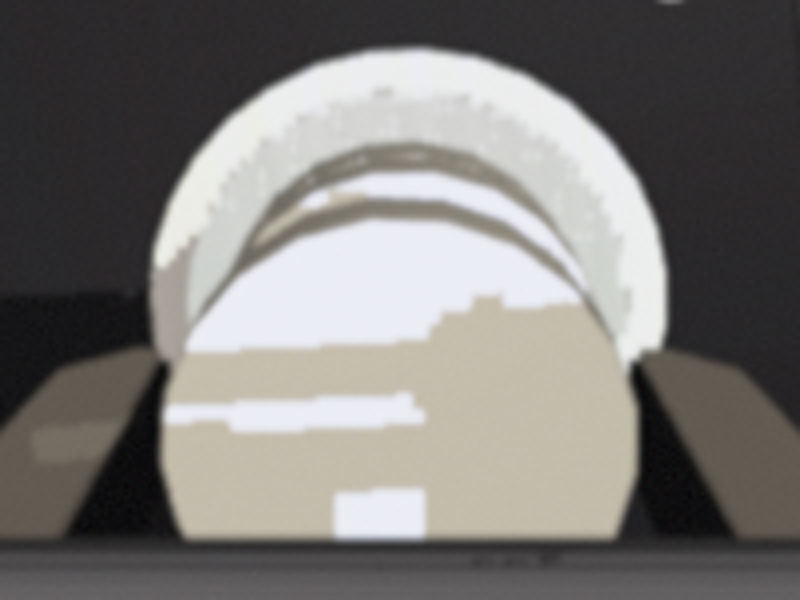

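>>> send_rows(
  rows=[
    {"dx": 0.0, "dy": -0.001, "dz": -0.008, "rx": 0.001, "ry": 0.007, "rz": 0, "gripper": -1},
    {"dx": 0, "dy": -0.001, "dz": -0.015, "rx": 0.001, "ry": 0.007, "rz": 0, "gripper": -1},
    {"dx": 0, "dy": -0.001, "dz": -0.0185, "rx": 0.001, "ry": 0.007, "rz": 0, "gripper": -1},
    {"dx": 0, "dy": -0.001, "dz": -0.0195, "rx": 0.001, "ry": 0.007, "rz": 0, "gripper": -1},
    {"dx": 0, "dy": -0.001, "dz": -0.0195, "rx": 0.001, "ry": 0.007, "rz": 0, "gripper": -1},
  ],
)

```text
time: 17.43
tool_pos: [558.5, 37.9, 84.1]
tcp_rot: [0.0, 1.0, -0.0, -0.0]
force: [-0.8, -1.2, 3.1]
grip_width: 0.709
```

>>> send_rows(
  rows=[
    {"dx": 0, "dy": 0, "dz": -0.0005, "rx": 0, "ry": 0, "rz": 0, "gripper": -1},
    {"dx": 0, "dy": 0, "dz": -0.0005, "rx": 0, "ry": 0, "rz": 0, "gripper": -1},
  ],
)

```text
time: 17.6
tool_pos: [558.5, 38.0, 84.0]
tcp_rot: [0.0, 1.0, -0.0, 0.0]
force: [-0.6, -0.2, 5.4]
grip_width: 0.703
```

```bash
python3 - <<'E'
from h import *
delta([559,39,84.5])
E
```

```text
t17.6 tcp [558.5  38.   84. ] d(mm) [0.5 1.  0.5] rv [0.    0.    0.001] F [-0.6 -0.2  5.4] w 65.4
```

>>> send_rows(
  rows=[
    {"dx": 0.0005, "dy": 0.001, "dz": 0.001, "rx": 0, "ry": 0, "rz": 0, "gripper": -1},
    {"dx": 0.0005, "dy": 0.001, "dz": 0.0005, "rx": 0, "ry": 0, "rz": 0, "gripper": -1},
    {"dx": 0.0005, "dy": 0.001, "dz": 0, "rx": 0, "ry": 0, "rz": 0, "gripper": 1},
    {"dx": 0.0005, "dy": 0.001, "dz": 0.0005, "rx": 0, "ry": 0, "rz": 0, "gripper": 1},
    {"dx": 0.0005, "dy": 0.001, "dz": 0.0005, "rx": 0, "ry": 0, "rz": 0, "gripper": 1},
  ],
)

```text
time: 18.02
tool_pos: [559.0, 39.0, 84.3]
tcp_rot: [0.0, 1.0, -0.0, -0.0]
force: [0.8, 0.3, 0.3]
grip_width: 0.868
```

>>> send_rows(
  rows=[
    {"dx": 0, "dy": 0, "dz": 0.0, "rx": 0, "ry": 0, "rz": 0, "gripper": 1},
    {"dx": 0, "dy": 0, "dz": 0.03, "rx": 0, "ry": 0, "rz": 0, "gripper": 1},
    {"dx": 0, "dy": 0, "dz": 0.05, "rx": 0, "ry": 0, "rz": 0, "gripper": 1},
    {"dx": -0.015, "dy": -0.035, "dz": 0.05, "rx": 0, "ry": 0, "rz": 0, "gripper": 1},
    {"dx": -0.03, "dy": -0.07, "dz": 0.04, "rx": 0, "ry": 0, "rz": 0, "gripper": 1},
  ],
)

```text
time: 18.43
tool_pos: [532.3, -29.0, 127.2]
tcp_rot: [-0.0, 1.0, 0.003, 0.005]
force: [0.9, -1.1, -0.2]
grip_width: 1.0
```

```bash
python3 - <<'E'
from h import *
delta([432.5,-265.5,80])
E
```

```text
t18.4 tcp [532.3 -29.  127.2] d(mm) [ -99.8 -236.5  -47.2] rv [-0.001  0.009 -0.006] F [ 0.9 -1.1 -0.2] w 93.0
```

>>> send_rows(
  rows=[
    {"dx": -0.015, "dy": -0.036, "dz": -0.01, "rx": 0, "ry": 0, "rz": 0, "gripper": 1},
    {"dx": -0.03, "dy": -0.072, "dz": -0.02, "rx": 0, "ry": 0, "rz": 0, "gripper": 1},
    {"dx": -0.045, "dy": -0.108, "dz": -0.03, "rx": 0, "ry": 0, "rz": 0, "gripper": 1},
    {"dx": -0.06, "dy": -0.144, "dz": -0.04, "rx": 0, "ry": 0, "rz": 0, "gripper": 1},
    {"dx": -0.075, "dy": -0.18, "dz": -0.047, "rx": 0, "ry": 0, "rz": 0, "gripper": 1},
  ],
)

```text
time: 18.85
tool_pos: [456.3, -210.3, 79.5]
tcp_rot: [-0.001, 1.0, 0.003, 0.004]
force: [0.2, -0.3, -0.2]
grip_width: 1.0
```

```bash
python3 - <<'E'
from h import *
delta([432.5,-265.5,70])
E
```

```text
t18.9 tcp [ 456.3 -210.3   79.5] d(mm) [-23.8 -55.2  -9.5] rv [-0.001  0.009 -0.006] F [ 0.2 -0.3 -0.2] w 93.0
```

>>> send_rows(
  rows=[
    {"dx": -0.014, "dy": -0.03, "dz": 0, "rx": 0, "ry": 0.009, "rz": -0.006, "gripper": 1},
    {"dx": -0.022, "dy": -0.05, "dz": -0.01, "rx": 0, "ry": 0.009, "rz": -0.006, "gripper": 1},
    {"dx": -0.024, "dy": -0.055, "dz": -0.02, "rx": 0, "ry": 0.009, "rz": -0.006, "gripper": 1},
    {"dx": -0.024, "dy": -0.055, "dz": -0.03, "rx": 0, "ry": 0.009, "rz": -0.006, "gripper": 1},
    {"dx": -0.024, "dy": -0.055, "dz": -0.03, "rx": 0, "ry": 0.009, "rz": -0.006, "gripper": 1},
  ],
)

```text
time: 19.27
tool_pos: [431.7, -263.4, 47.6]
tcp_rot: [-0.002, 1.0, 0.001, -0.002]
force: [0.2, 0.8, -0.3]
grip_width: 0.999
```

```bash
python3 - <<'E'
from h import *
I=arm.camera_info("wrist");im=arm.snapshot("wrist");cv2.imwrite("pics/j1.png",im[:,:,::-1]);np.savez("j1.npz",**I)
print(w2p(I,[432.5,-265.5,19]))
delta([432.5,-265.5,8])
E
```

```text
[283.35088705 234.05745789]
t19.3 tcp [ 432.5 -262.8   48.4] d(mm) [  0.   -2.7 -40.4] rv [-0.004 -0.002 -0.003] F [-0.4  0.1  0.1] w 93.4
```

View pics/j1.png

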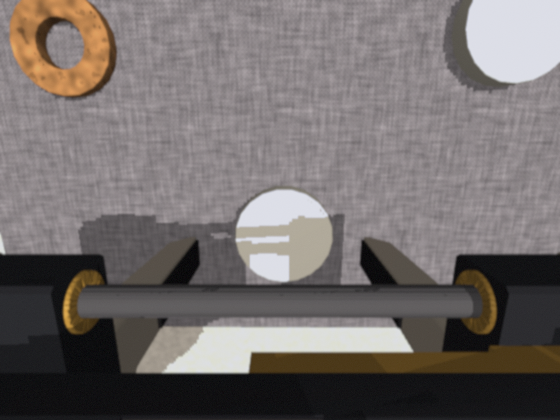

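Disc E is at (284,235), as predicted. Descending and gripping.

>>> send_rows(
  rows=[
    {"dx": 0, "dy": -0.003, "dz": -0.012, "rx": -0.004, "ry": -0.002, "rz": -0.003, "gripper": 1},
    {"dx": 0, "dy": -0.003, "dz": -0.026, "rx": -0.004, "ry": -0.002, "rz": -0.003, "gripper": 1},
    {"dx": 0, "dy": -0.003, "dz": -0.037, "rx": -0.004, "ry": -0.002, "rz": -0.003, "gripper": 1},
    {"dx": 0, "dy": -0.003, "dz": -0.04, "rx": -0.004, "ry": -0.002, "rz": -0.003, "gripper": 1},
    {"dx": 0, "dy": -0.003, "dz": -0.04, "rx": -0.004, "ry": -0.002, "rz": -0.003, "gripper": 1},
  ],
)

```text
time: 19.73
tool_pos: [433.2, -263.7, 8.0]
tcp_rot: [-0.001, 1.0, 0.002, -0.0]
force: [0.8, -0.3, 0.1]
grip_width: 1.001
```

>>> send_rows(
  rows=[
    {"dx": 0, "dy": 0, "dz": 0, "rx": 0, "ry": 0, "rz": 0, "gripper": -1},
    {"dx": 0, "dy": 0, "dz": 0, "rx": 0, "ry": 0, "rz": 0, "gripper": -1},
    {"dx": 0, "dy": 0, "dz": 0, "rx": 0, "ry": 0, "rz": 0, "gripper": -1},
    {"dx": 0, "dy": 0, "dz": 0, "rx": 0, "ry": 0, "rz": 0, "gripper": -1},
    {"dx": 0, "dy": 0, "dz": 0, "rx": 0, "ry": 0, "rz": 0, "gripper": -1},
  ],
)

```text
time: 20.15
tool_pos: [433.6, -264.0, 8.5]
tcp_rot: [-0.0, 1.0, 0.002, 0.0]
force: [0.1, 0.5, 2.6]
grip_width: 0.701
```

>>> send_rows(
  rows=[
    {"dx": 0, "dy": 0, "dz": 0.035, "rx": 0, "ry": 0, "rz": 0, "gripper": -1},
    {"dx": 0.004, "dy": 0.01, "dz": 0.07, "rx": 0, "ry": 0, "rz": 0, "gripper": -1},
    {"dx": 0.01, "dy": 0.026, "dz": 0.1, "rx": 0, "ry": 0, "rz": 0, "gripper": -1},
    {"dx": 0.022, "dy": 0.055, "dz": 0.12, "rx": 0, "ry": 0, "rz": 0, "gripper": -1},
    {"dx": 0.037, "dy": 0.09, "dz": 0.12, "rx": 0, "ry": 0, "rz": 0, "gripper": -1},
  ],
)

```text
time: 20.57
tool_pos: [472.7, -176.9, 133.0]
tcp_rot: [0.002, 1.0, -0.002, 0.004]
force: [1.8, -0.2, -1.2]
grip_width: 0.703
```

```bash
python3 - <<'E'
from h import *
delta([558.8,39,125])
E
```

```text
t20.6 tcp [ 472.7 -176.9  133. ] d(mm) [ 86.1 215.9  -8. ] rv [0.004 0.009 0.003] F [ 1.8 -0.2 -1.2] w 65.3
```

>>> send_rows(
  rows=[
    {"dx": 0.014, "dy": 0.036, "dz": 0, "rx": 0, "ry": 0, "rz": 0, "gripper": -1},
    {"dx": 0.028, "dy": 0.071, "dz": 0, "rx": 0, "ry": 0, "rz": 0, "gripper": -1},
    {"dx": 0.043, "dy": 0.107, "dz": 0, "rx": 0, "ry": 0, "rz": 0, "gripper": -1},
    {"dx": 0.057, "dy": 0.142, "dz": 0, "rx": 0, "ry": 0, "rz": 0, "gripper": -1},
    {"dx": 0.071, "dy": 0.178, "dz": 0, "rx": 0, "ry": 0, "rz": 0, "gripper": -1},
  ],
)

```text
time: 20.98
tool_pos: [543.8, 2.6, 133.1]
tcp_rot: [0.002, 1.0, -0.002, 0.004]
force: [-0.9, -0.4, -0.6]
grip_width: 0.706
```

```bash
python3 - <<'E'
from h import *
delta([558.8,39,120])
E
```

```text
t21.0 tcp [543.8   2.6 133.1] d(mm) [ 15.   36.4 -13.1] rv [0.004 0.009 0.004] F [-0.9 -0.4 -0.6] w 65.7
```

>>> send_rows(
  rows=[
    {"dx": 0.009, "dy": 0.022, "dz": 0, "rx": 0.002, "ry": 0.007, "rz": 0.004, "gripper": -1},
    {"dx": 0.014, "dy": 0.034, "dz": -0.004, "rx": 0.002, "ry": 0.007, "rz": 0.004, "gripper": -1},
    {"dx": 0.015, "dy": 0.036, "dz": -0.01, "rx": 0.002, "ry": 0.007, "rz": 0.004, "gripper": -1},
    {"dx": 0.015, "dy": 0.036, "dz": -0.013, "rx": 0.002, "ry": 0.007, "rz": 0.004, "gripper": -1},
    {"dx": 0.015, "dy": 0.036, "dz": -0.013, "rx": 0.002, "ry": 0.007, "rz": 0.004, "gripper": -1},
  ],
)

```text
time: 21.4
tool_pos: [557.1, 35.6, 118.8]
tcp_rot: [0.002, 1.0, -0.002, -0.001]
force: [-0.1, 0.4, -0.7]
grip_width: 0.7
```

>>> send_rows(
  rows=[
    {"dx": 0, "dy": 0, "dz": 0, "rx": 0, "ry": 0, "rz": 0, "gripper": -1},
    {"dx": 0, "dy": 0, "dz": 0, "rx": 0, "ry": 0, "rz": 0, "gripper": -1},
    {"dx": 0, "dy": 0, "dz": 0, "rx": 0, "ry": 0, "rz": 0, "gripper": -1},
  ],
)

```text
time: 21.65
tool_pos: [556.8, 33.4, 118.9]
tcp_rot: [0.003, 1.0, -0.003, -0.001]
force: [0.2, -0.6, -0.0]
grip_width: 0.705
```

```bash
python3 - <<'E'
from h import *
delta([559.3,39,100.4])
I=arm.camera_info("wrist");im=arm.snapshot("wrist");crop(im,180,150,380,300,4,"pics/k1.png")
E
```

```text
t21.6 tcp [556.8  33.4 118.9] d(mm) [  2.5   5.6 -18.5] rv [ 0.005 -0.002  0.007] F [ 0.2 -0.6 -0. ] w 65.6
```

View pics/k1.png

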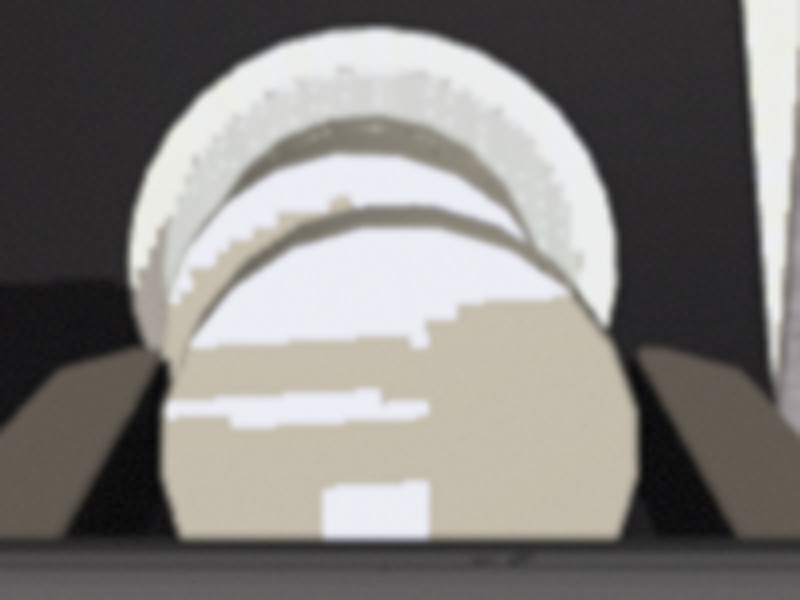

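>>> send_rows(
  rows=[
    {"dx": 0.002, "dy": 0.005, "dz": -0.003, "rx": 0.005, "ry": -0.002, "rz": 0.007, "gripper": -1},
    {"dx": 0.0025, "dy": 0.0056, "dz": -0.009, "rx": 0.005, "ry": -0.002, "rz": 0.007, "gripper": -1},
    {"dx": 0.0025, "dy": 0.0056, "dz": -0.014, "rx": 0.005, "ry": -0.002, "rz": 0.007, "gripper": -1},
    {"dx": 0.0025, "dy": 0.0056, "dz": -0.015, "rx": 0.005, "ry": -0.002, "rz": 0.007, "gripper": -1},
    {"dx": 0.0025, "dy": 0.0056, "dz": -0.015, "rx": 0.005, "ry": -0.002, "rz": 0.007, "gripper": -1},
  ],
)

```text
time: 22.12
tool_pos: [558.9, 39.7, 103.2]
tcp_rot: [0.0, 1.0, 0.001, -0.001]
force: [-0.1, -0.1, -0.7]
grip_width: 0.704
```

```bash
python3 - <<'E'
from h import *
delta([559.2,39,100.2])
E
```

```text
t22.1 tcp [558.9  39.7 103.2] d(mm) [ 0.3 -0.7 -3. ] rv [ 0.    -0.002 -0.002] F [-0.1 -0.1 -0.7] w 65.5
```

>>> send_rows(
  rows=[
    {"dx": 0.0003, "dy": -0.0007, "dz": -0.0015, "rx": 0, "ry": -0.002, "rz": -0.002, "gripper": -1},
    {"dx": 0.0003, "dy": -0.0007, "dz": -0.003, "rx": 0, "ry": -0.002, "rz": -0.002, "gripper": -1},
    {"dx": 0.0003, "dy": -0.0007, "dz": -0.0035, "rx": 0, "ry": -0.002, "rz": -0.002, "gripper": -1},
    {"dx": 0.0003, "dy": -0.0007, "dz": -0.0035, "rx": 0, "ry": -0.002, "rz": -0.002, "gripper": -1},
  ],
)

```text
time: 22.45
tool_pos: [559.2, 38.9, 100.5]
tcp_rot: [0.0, 1.0, -0.0, 0.0]
force: [-1.2, -0.3, 5.2]
grip_width: 0.702
```

```bash
python3 - <<'E'
from h import *
delta([559.2,39,100.2])
E
```

```text
t22.4 tcp [559.2  38.9 100.5] d(mm) [-0.   0.1 -0.3] rv [0.    0.001 0.001] F [-1.2 -0.3  5.2] w 65.2
```

Contact at 5 N. I'll release, rise and go to disc C (561.5,-400.6).

>>> send_rows(
  rows=[
    {"dx": 0, "dy": 0, "dz": 0.0003, "rx": 0, "ry": 0, "rz": 0, "gripper": 1},
    {"dx": 0, "dy": 0, "dz": 0.0005, "rx": 0, "ry": 0, "rz": 0, "gripper": 1},
    {"dx": 0, "dy": 0, "dz": 0.0005, "rx": 0, "ry": 0, "rz": 0, "gripper": 1},
    {"dx": 0, "dy": 0, "dz": 0.001, "rx": 0, "ry": 0, "rz": 0, "gripper": 1},
    {"dx": 0, "dy": 0, "dz": 0.02, "rx": 0, "ry": 0, "rz": 0, "gripper": 1},
  ],
)

```text
time: 22.87
tool_pos: [556.6, 38.7, 117.6]
tcp_rot: [0.001, 1.0, -0.0, -0.003]
force: [-0.0, -0.3, -0.6]
grip_width: 0.982
```

>>> send_rows(
  rows=[
    {"dx": 0, "dy": 0, "dz": 0.03, "rx": 0, "ry": 0, "rz": 0, "gripper": 1},
    {"dx": 0, "dy": -0.02, "dz": 0.035, "rx": 0, "ry": 0, "rz": 0, "gripper": 1},
    {"dx": 0, "dy": -0.06, "dz": 0.035, "rx": 0, "ry": 0, "rz": 0, "gripper": 1},
    {"dx": 0, "dy": -0.1, "dz": 0.03, "rx": 0, "ry": 0, "rz": 0, "gripper": 1},
    {"dx": 0, "dy": -0.14, "dz": 0.02, "rx": 0, "ry": 0, "rz": 0, "gripper": 1},
  ],
)

```text
time: 23.28
tool_pos: [557.8, -102.5, 138.9]
tcp_rot: [0.001, 1.0, 0.001, -0.002]
force: [0.4, -0.1, -0.2]
grip_width: 1.001
```

>>> send_rows(
  rows=[
    {"dx": 0, "dy": -0.04, "dz": -0.01, "rx": 0, "ry": 0, "rz": 0, "gripper": 1},
    {"dx": 0, "dy": -0.08, "dz": -0.02, "rx": 0, "ry": 0, "rz": 0, "gripper": 1},
    {"dx": 0, "dy": -0.12, "dz": -0.03, "rx": 0, "ry": 0, "rz": 0, "gripper": 1},
    {"dx": 0, "dy": -0.16, "dz": -0.04, "rx": 0, "ry": 0, "rz": 0, "gripper": 1},
    {"dx": 0, "dy": -0.2, "dz": -0.05, "rx": 0, "ry": 0, "rz": 0, "gripper": 1},
  ],
)

```text
time: 23.7
tool_pos: [557.5, -304.4, 88.2]
tcp_rot: [0.001, 1.0, 0.001, -0.002]
force: [1.0, 0.0, -0.5]
grip_width: 1.001
```

```bash
python3 - <<'E'
from h import *
delta([561.5,-400.6,55])
T=arm.snapshot("top");crop(T,165,130,445,285,2.8,"pics/l1.png")
E
```

```text
t23.7 tcp [ 557.5 -304.4   88.2] d(mm) [  4.  -96.2 -33.2] rv [ 0.001 -0.003 -0.001] F [ 1.   0.  -0.5] w 93.0
```

View pics/l1.png

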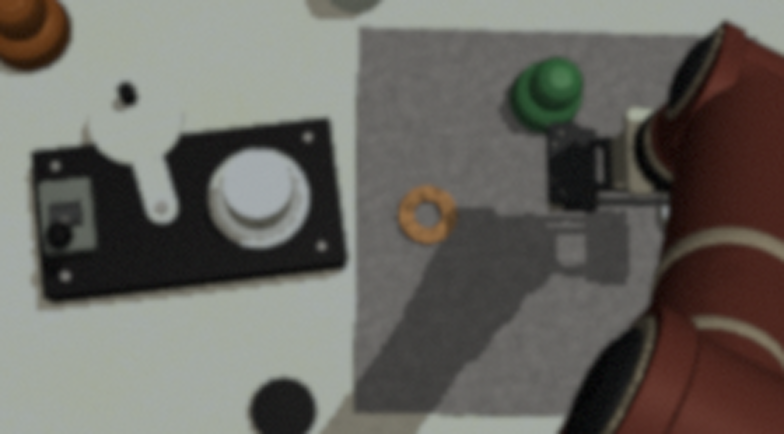

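The stack of four stands on the port at (258,190) in the crop, and the mat now holds only disc C (under the arm), the washer at (428,214) and the insulator. Continuing to disc C.

>>> send_rows(
  rows=[
    {"dx": 0.002, "dy": -0.04, "dz": 0, "rx": 0, "ry": 0, "rz": 0, "gripper": 1},
    {"dx": 0.004, "dy": -0.075, "dz": 0, "rx": 0, "ry": 0, "rz": 0, "gripper": 1},
    {"dx": 0.004, "dy": -0.092, "dz": -0.01, "rx": 0, "ry": 0, "rz": 0, "gripper": 1},
    {"dx": 0.004, "dy": -0.096, "dz": -0.025, "rx": 0, "ry": 0, "rz": 0, "gripper": 1},
    {"dx": 0.004, "dy": -0.096, "dz": -0.025, "rx": 0, "ry": 0, "rz": 0, "gripper": 1},
  ],
)

```text
time: 24.17
tool_pos: [554.2, -414.1, 57.4]
tcp_rot: [0.004, 1.0, -0.008, -0.006]
force: [-0.2, 1.3, -0.3]
grip_width: 1.002
```

>>> send_rows(
  rows=[
    {"dx": 0, "dy": 0, "dz": 0, "rx": 0, "ry": 0, "rz": 0, "gripper": 1},
    {"dx": 0, "dy": 0, "dz": 0, "rx": 0, "ry": 0, "rz": 0, "gripper": 1},
  ],
)

```text
time: 24.33
tool_pos: [554.3, -411.4, 56.6]
tcp_rot: [0.003, 1.0, -0.007, -0.007]
force: [0.8, 0.4, 0.4]
grip_width: 1.002
```

```bash
python3 - <<'E'
from h import *
I=arm.camera_info("wrist");im=arm.snapshot("wrist");cv2.imwrite("pics/m1.png",im[:,:,::-1]);np.savez("m1.npz",**I)
print(w2p(I,[561.5,-400.6,19]))
delta([561.5,-400.6,8])
E
```

```text
[263.91104051 220.85913452]
t24.4 tcp [ 554.9 -411.6   57.3] d(mm) [  6.6  11.  -49.3] rv [ 0.007 -0.013  0.013] F [ 0.4  0.1 -0.2] w 93.0
```

View pics/m1.png

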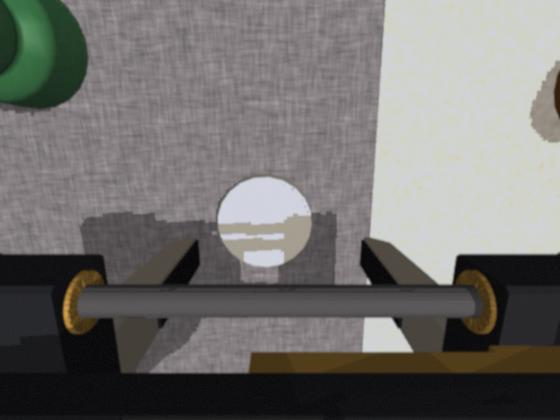

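Disc C is at (264.5,221.5), where predicted. I'll correct the tilt and position, then grip.

>>> send_rows(
  rows=[
    {"dx": 0.0065, "dy": 0.011, "dz": 0, "rx": 0.007, "ry": -0.013, "rz": 0.013, "gripper": 1},
    {"dx": 0.0065, "dy": 0.011, "dz": -0.012, "rx": 0.007, "ry": -0.013, "rz": 0.013, "gripper": 1},
    {"dx": 0.0065, "dy": 0.011, "dz": -0.025, "rx": 0.007, "ry": -0.013, "rz": 0.013, "gripper": 1},
    {"dx": 0.0065, "dy": 0.011, "dz": -0.025, "rx": 0.007, "ry": -0.013, "rz": 0.013, "gripper": 1},
    {"dx": 0.0065, "dy": 0.011, "dz": -0.025, "rx": 0.007, "ry": -0.013, "rz": 0.013, "gripper": 1},
  ],
)

```text
time: 24.8
tool_pos: [560.3, -399.8, 30.6]
tcp_rot: [-0.001, 1.0, 0.0, -0.001]
force: [-0.1, -0.1, 0.2]
grip_width: 0.999
```

```bash
python3 - <<'E'
from h import *
delta([561.5,-400.6,8])
E
```

```text
t24.8 tcp [ 560.3 -399.8   30.6] d(mm) [  1.2  -0.8 -22.6] rv [-0.002 -0.003 -0.   ] F [-0.1 -0.1  0.2] w 92.9
```

>>> send_rows(
  rows=[
    {"dx": 0.001, "dy": -0.001, "dz": -0.012, "rx": -0.002, "ry": -0.003, "rz": 0, "gripper": 1},
    {"dx": 0.001, "dy": -0.001, "dz": -0.022, "rx": -0.002, "ry": -0.003, "rz": 0, "gripper": 1},
    {"dx": 0.001, "dy": -0.001, "dz": -0.0225, "rx": -0.002, "ry": -0.003, "rz": 0, "gripper": 1},
    {"dx": 0.001, "dy": -0.001, "dz": -0.0225, "rx": -0.002, "ry": -0.003, "rz": 0, "gripper": 1},
  ],
)

```text
time: 25.13
tool_pos: [560.3, -400.4, 6.6]
tcp_rot: [-0.001, 1.0, 0.0, -0.001]
force: [0.3, -0.1, -0.7]
grip_width: 1.001
```

>>> send_rows(
  rows=[
    {"dx": 0, "dy": 0, "dz": 0, "rx": 0, "ry": 0, "rz": 0, "gripper": -1},
    {"dx": 0, "dy": 0, "dz": 0, "rx": 0, "ry": 0, "rz": 0, "gripper": -1},
    {"dx": 0, "dy": 0, "dz": 0, "rx": 0, "ry": 0, "rz": 0, "gripper": -1},
    {"dx": 0, "dy": 0, "dz": 0, "rx": 0, "ry": 0, "rz": 0, "gripper": -1},
    {"dx": 0, "dy": 0, "dz": 0, "rx": 0, "ry": 0, "rz": 0, "gripper": -1},
  ],
)

```text
time: 25.55
tool_pos: [560.6, -400.7, 7.1]
tcp_rot: [-0.0, 1.0, 0.0, -0.001]
force: [0.4, 0.2, 1.1]
grip_width: 0.705
```

>>> send_rows(
  rows=[
    {"dx": 0, "dy": 0, "dz": 0.035, "rx": 0, "ry": 0, "rz": 0, "gripper": -1},
    {"dx": 0, "dy": 0.015, "dz": 0.07, "rx": 0, "ry": 0, "rz": 0, "gripper": -1},
    {"dx": 0, "dy": 0.04, "dz": 0.1, "rx": 0, "ry": 0, "rz": 0, "gripper": -1},
    {"dx": 0, "dy": 0.07, "dz": 0.125, "rx": 0, "ry": 0, "rz": 0, "gripper": -1},
    {"dx": 0, "dy": 0.105, "dz": 0.137, "rx": 0, "ry": 0, "rz": 0, "gripper": -1},
  ],
)

```text
time: 25.97
tool_pos: [561.9, -297.5, 148.2]
tcp_rot: [0.002, 1.0, -0.002, 0.002]
force: [1.0, -0.0, -0.3]
grip_width: 0.705
```

>>> send_rows(
  rows=[
    {"dx": 0, "dy": 0.039, "dz": 0, "rx": 0, "ry": 0, "rz": 0, "gripper": -1},
    {"dx": 0, "dy": 0.078, "dz": 0, "rx": 0, "ry": 0, "rz": 0, "gripper": -1},
    {"dx": 0, "dy": 0.117, "dz": 0, "rx": 0, "ry": 0, "rz": 0, "gripper": -1},
    {"dx": 0, "dy": 0.156, "dz": 0, "rx": 0, "ry": 0, "rz": 0, "gripper": -1},
    {"dx": 0, "dy": 0.195, "dz": 0, "rx": 0, "ry": 0, "rz": 0, "gripper": -1},
  ],
)

```text
time: 26.38
tool_pos: [561.5, -100.7, 148.5]
tcp_rot: [0.002, 1.0, -0.002, 0.003]
force: [0.6, 0.2, -0.2]
grip_width: 0.706
```

```bash
python3 - <<'E'
from h import *
delta([559.2,39,137])
E
```

```text
t26.4 tcp [ 561.5 -100.7  148.5] d(mm) [ -2.3 139.7 -11.5] rv [0.004 0.005 0.003] F [ 0.6  0.2 -0.2] w 65.6
```

>>> send_rows(
  rows=[
    {"dx": -0.002, "dy": 0.04, "dz": 0, "rx": 0, "ry": 0, "rz": 0, "gripper": -1},
    {"dx": -0.003, "dy": 0.078, "dz": 0, "rx": 0, "ry": 0, "rz": 0, "gripper": -1},
    {"dx": -0.004, "dy": 0.11, "dz": 0, "rx": 0.002, "ry": 0.004, "rz": 0.003, "gripper": -1},
    {"dx": -0.004, "dy": 0.132, "dz": -0.005, "rx": 0.002, "ry": 0.004, "rz": 0.003, "gripper": -1},
    {"dx": -0.004, "dy": 0.14, "dz": -0.01, "rx": 0.002, "ry": 0.004, "rz": 0.003, "gripper": -1},
  ],
)

```text
time: 26.8
tool_pos: [557.4, 45.2, 138.8]
tcp_rot: [-0.001, 1.0, 0.004, 0.001]
force: [0.3, 1.2, -0.9]
grip_width: 0.703
```

>>> send_rows(
  rows=[
    {"dx": 0, "dy": 0, "dz": 0, "rx": 0, "ry": 0, "rz": 0, "gripper": -1},
    {"dx": 0, "dy": 0, "dz": 0, "rx": 0, "ry": 0, "rz": 0, "gripper": -1},
    {"dx": 0, "dy": 0, "dz": 0, "rx": 0, "ry": 0, "rz": 0, "gripper": -1},
  ],
)

```text
time: 27.05
tool_pos: [557.5, 42.9, 138.9]
tcp_rot: [-0.0, 1.0, 0.002, 0.001]
force: [0.1, 0.4, -0.3]
grip_width: 0.703
```

```bash
python3 - <<'E'
from h import *
delta([557.5,39,115])
I=arm.camera_info("wrist");im=arm.snapshot("wrist");crop(im,180,150,380,300,4,"pics/n1.png")
E
```

```text
t27.1 tcp [557.5  42.9 138.9] d(mm) [ -0.   -3.9 -23.9] rv [-0.     0.003 -0.004] F [ 0.1  0.4 -0.3] w 65.4
```

View pics/n1.png

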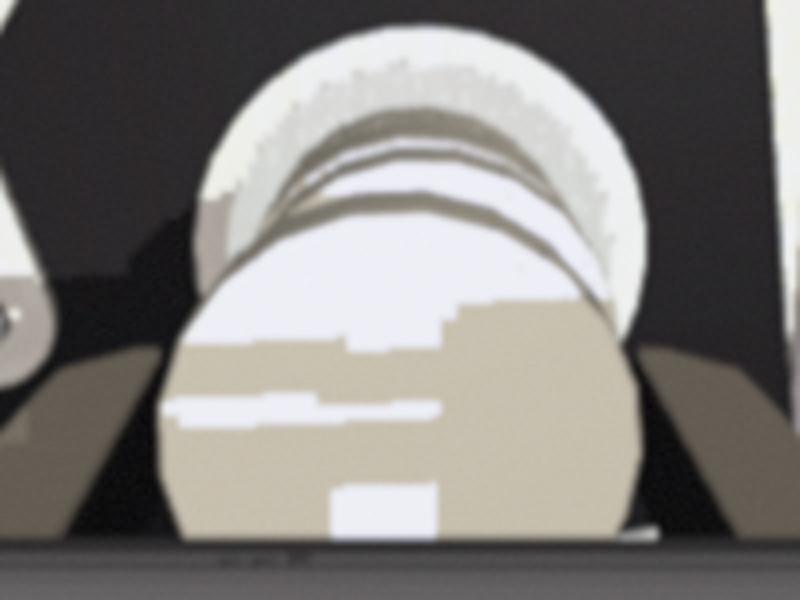

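>>> send_rows(
  rows=[
    {"dx": 0, "dy": -0.0035, "dz": -0.006, "rx": 0, "ry": 0.002, "rz": -0.003, "gripper": -1},
    {"dx": 0, "dy": -0.0037, "dz": -0.014, "rx": 0, "ry": 0.002, "rz": -0.003, "gripper": -1},
    {"dx": 0, "dy": -0.0037, "dz": -0.02, "rx": 0, "ry": 0.002, "rz": -0.003, "gripper": -1},
    {"dx": 0, "dy": -0.0037, "dz": -0.0205, "rx": 0, "ry": 0.002, "rz": -0.003, "gripper": -1},
    {"dx": 0, "dy": -0.0037, "dz": -0.0205, "rx": 0, "ry": 0.002, "rz": -0.003, "gripper": -1},
  ],
)

```text
time: 27.52
tool_pos: [557.1, 38.4, 117.6]
tcp_rot: [0.0, 1.0, -0.0, -0.001]
force: [0.4, 0.7, -0.6]
grip_width: 0.703
```

```bash
python3 - <<'E'
from h import *
delta([557.5,39,115])
E
```

```text
t27.5 tcp [557.1  38.4 117.6] d(mm) [ 0.4  0.6 -2.6] rv [ 0.    -0.001  0.   ] F [ 0.4  0.7 -0.6] w 65.4
```

>>> send_rows(
  rows=[
    {"dx": 0.0004, "dy": 0.0006, "dz": -0.0015, "rx": 0, "ry": 0, "rz": 0, "gripper": -1},
    {"dx": 0.0004, "dy": 0.0006, "dz": -0.0025, "rx": 0, "ry": 0, "rz": 0, "gripper": -1},
    {"dx": 0.0004, "dy": 0.0006, "dz": -0.003, "rx": 0, "ry": 0, "rz": 0, "gripper": -1},
    {"dx": 0.0004, "dy": 0.0006, "dz": -0.003, "rx": 0, "ry": 0, "rz": 0, "gripper": -1},
  ],
)

```text
time: 27.85
tool_pos: [557.6, 39.3, 115.0]
tcp_rot: [-0.0, 1.0, 0.0, -0.0]
force: [-0.3, 0.3, 0.8]
grip_width: 0.704
```

```bash
python3 - <<'E'
from h import *
delta([557.5,39,115])
E
```

```text
t27.9 tcp [557.6  39.3 115. ] d(mm) [-0.1 -0.3  0. ] rv [-0. -0. -0.] F [-0.3  0.3  0.8] w 65.5
```

>>> send_rows(
  rows=[
    {"dx": 0, "dy": -0.0002, "dz": -0.0005, "rx": 0, "ry": 0, "rz": 0, "gripper": -1},
    {"dx": 0, "dy": -0.0002, "dz": -0.001, "rx": 0, "ry": 0, "rz": 0, "gripper": -1},
    {"dx": 0, "dy": -0.0002, "dz": -0.001, "rx": 0, "ry": 0, "rz": 0, "gripper": -1},
  ],
)

```text
time: 28.1
tool_pos: [557.7, 39.3, 114.9]
tcp_rot: [-0.0, 1.0, 0.0, -0.0]
force: [-2.1, 0.8, 5.6]
grip_width: 0.705
```

>>> send_rows(
  rows=[
    {"dx": 0, "dy": 0, "dz": 0.0003, "rx": 0, "ry": 0, "rz": 0, "gripper": 1},
    {"dx": 0, "dy": 0, "dz": 0.0005, "rx": 0, "ry": 0, "rz": 0, "gripper": 1},
    {"dx": 0, "dy": 0, "dz": 0.0005, "rx": 0, "ry": 0, "rz": 0, "gripper": 1},
    {"dx": 0, "dy": 0, "dz": 0.001, "rx": 0, "ry": 0, "rz": 0, "gripper": 1},
    {"dx": 0, "dy": 0, "dz": 0.02, "rx": 0, "ry": 0, "rz": 0, "gripper": 1},
  ],
)

```text
time: 28.52
tool_pos: [555.0, 39.1, 131.9]
tcp_rot: [0.0, 1.0, 0.0, -0.004]
force: [0.2, 0.6, 0.4]
grip_width: 0.99
```

>>> send_rows(
  rows=[
    {"dx": 0, "dy": 0, "dz": 0.03, "rx": 0, "ry": 0, "rz": 0, "gripper": 1},
    {"dx": 0, "dy": 0, "dz": 0.05, "rx": 0, "ry": 0, "rz": 0, "gripper": 1},
    {"dx": 0, "dy": 0, "dz": 0.05, "rx": 0, "ry": 0, "rz": 0, "gripper": 1},
    {"dx": 0, "dy": 0, "dz": 0.05, "rx": 0, "ry": 0, "rz": 0, "gripper": 1},
  ],
)

```text
time: 28.85
tool_pos: [555.7, 39.1, 182.7]
tcp_rot: [0.0, 1.0, 0.0, -0.003]
force: [-0.6, -0.3, -0.7]
grip_width: 0.999
```

```bash
python3 - <<'E'
from h import *
I=arm.camera_info("wrist");im=arm.snapshot("wrist");crop(im,160,140,400,300,3.3,"pics/o1.png");np.savez("o1.npz",**I)
delta([551.5,-131.5,60])
s=arm.snapshot("side");crop(s,190,150,350,330,3.3,"pics/o2.png")
a=np.linspace(0,2*np.pi,60,endpoint=False)
for c,r,z in[((558,39),47,47),((558,39),33,127)]:
    P=np.array([w2p(I,[c[0]+r*np.cos(t),c[1]+r*np.sin(t),z]) for t in a]);print((P.min(0)-[160,140])*3.3,(P.max(0)-[160,140])*3.3)
E
```

```text
t28.9 tcp [554.7  39.  181.6] d(mm) [  -3.2 -170.5 -121.6] rv [ 0.    -0.008 -0.001] F [ 0.2 -0.5 -0.3] w 93.2
[240.96096655  33.44387162] [549.32200031 335.33346011]
[251.40329012 121.31302832] [540.36600114 398.8172649 ]
```

View pics/o1.png

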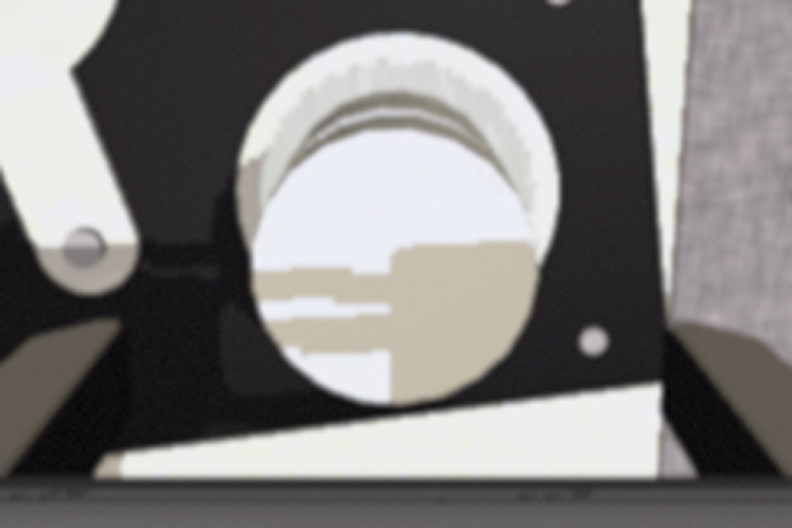

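View pics/o2.png

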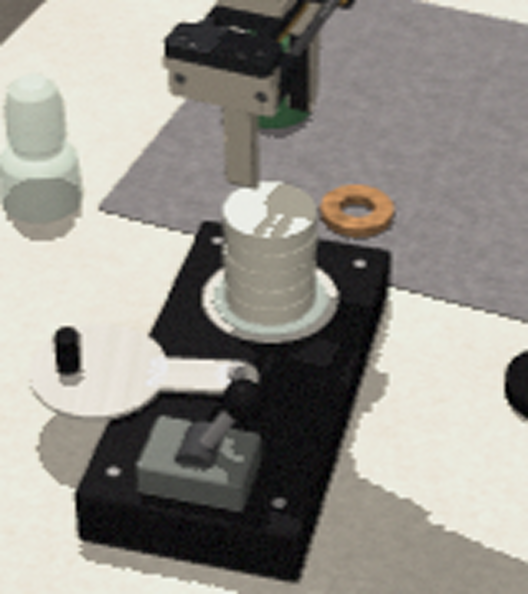

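The stack of five is straight, with its top disc centred at (395,266) in the crop, concentric with the ring. Next is the washer.

>>> send_rows(
  rows=[
    {"dx": -0.001, "dy": -0.035, "dz": 0, "rx": 0, "ry": -0.008, "rz": 0, "gripper": 1},
    {"dx": -0.002, "dy": -0.07, "dz": -0.01, "rx": 0, "ry": -0.008, "rz": 0, "gripper": 1},
    {"dx": -0.003, "dy": -0.1, "dz": -0.03, "rx": 0, "ry": -0.008, "rz": 0, "gripper": 1},
    {"dx": -0.003, "dy": -0.13, "dz": -0.055, "rx": 0, "ry": -0.008, "rz": 0, "gripper": 1},
    {"dx": -0.003, "dy": -0.155, "dz": -0.08, "rx": 0, "ry": -0.008, "rz": 0, "gripper": 1},
  ],
)

```text
time: 29.37
tool_pos: [550.2, -118.6, 99.0]
tcp_rot: [0.001, 1.0, -0.001, -0.002]
force: [1.7, -0.9, 0.3]
grip_width: 1.003
```

>>> send_rows(
  rows=[
    {"dx": 0, "dy": -0.01, "dz": -0.025, "rx": 0, "ry": 0, "rz": 0, "gripper": 1},
    {"dx": 0, "dy": -0.015, "dz": -0.05, "rx": 0, "ry": 0, "rz": 0, "gripper": 1},
    {"dx": 0, "dy": -0.015, "dz": -0.05, "rx": 0, "ry": 0, "rz": 0, "gripper": 1},
    {"dx": 0, "dy": -0.015, "dz": -0.05, "rx": 0, "ry": 0, "rz": 0, "gripper": 1},
    {"dx": 0, "dy": -0.015, "dz": -0.05, "rx": 0, "ry": 0, "rz": 0, "gripper": 1},
  ],
)

```text
time: 29.78
tool_pos: [550.7, -132.5, 49.5]
tcp_rot: [0.0, 1.0, 0.0, -0.001]
force: [0.0, -0.0, 0.3]
grip_width: 1.0
```

```bash
python3 - <<'E'
from h import *
I=arm.camera_info("wrist");im=arm.snapshot("wrist");cv2.imwrite("pics/p1.png",im[:,:,::-1]);np.savez("p1.npz",**I)
print(w2p(I,[551.2,-131.4,13]))
delta([551.2,-131.4,5])
E
```

```text
[278.2741525  230.91707896]
t29.8 tcp [ 551.3 -132.5   50.2] d(mm) [ -0.1   1.1 -45.2] rv [ 0.001 -0.001 -0.001] F [-0.1  0.5  0.2] w 93.0
```

View pics/p1.png

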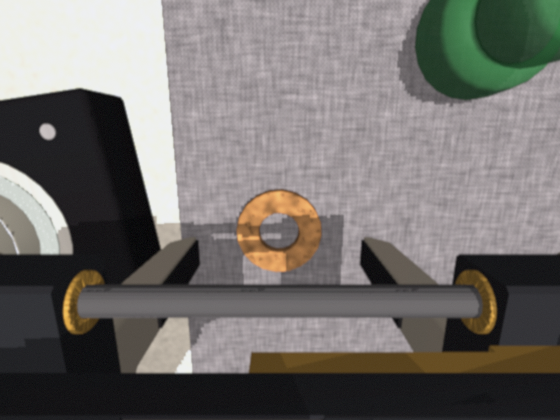

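The washer is at (279,231), as predicted.

>>> send_rows(
  rows=[
    {"dx": 0, "dy": 0.001, "dz": -0.015, "rx": 0, "ry": 0, "rz": 0, "gripper": 1},
    {"dx": 0, "dy": 0.001, "dz": -0.03, "rx": 0, "ry": 0, "rz": 0, "gripper": 1},
    {"dx": 0, "dy": 0.001, "dz": -0.04, "rx": 0, "ry": 0, "rz": 0, "gripper": 0.7},
    {"dx": 0, "dy": 0.001, "dz": -0.0445, "rx": 0, "ry": 0, "rz": 0, "gripper": 0.6},
    {"dx": 0, "dy": 0.001, "dz": -0.0445, "rx": 0, "ry": 0, "rz": 0, "gripper": 0.6},
  ],
)

```text
time: 30.25
tool_pos: [551.2, -130.9, 5.6]
tcp_rot: [0.0, 1.0, 0.001, -0.001]
force: [-0.5, 0.3, 0.4]
grip_width: 0.835
```

>>> send_rows(
  rows=[
    {"dx": 0, "dy": 0, "dz": 0, "rx": 0, "ry": 0, "rz": 0, "gripper": -1},
    {"dx": 0, "dy": 0, "dz": 0, "rx": 0, "ry": 0, "rz": 0, "gripper": -1},
    {"dx": 0, "dy": 0, "dz": 0, "rx": 0, "ry": 0, "rz": 0, "gripper": -1},
    {"dx": 0, "dy": 0, "dz": 0, "rx": 0, "ry": 0, "rz": 0, "gripper": -1},
    {"dx": 0, "dy": 0, "dz": 0, "rx": 0, "ry": 0, "rz": 0, "gripper": -1},
  ],
  squeeze=10,
)

```text
time: 30.67
tool_pos: [551.9, -131.0, 6.3]
tcp_rot: [0.001, 1.0, 0.001, 0.0]
force: [-0.2, -0.1, 4.2]
grip_width: 0.649
```

```bash
python3 - <<'E'
from h import *
delta([558,39,150])
I=arm.camera_info("wrist");im=arm.snapshot("wrist");crop(im,180,150,380,300,4,"pics/p2.png")
P=[w2p(I,[551.2+30*np.cos(t),-131.4+30*np.sin(t),13]) for t in np.linspace(0,6.28,60)];print((np.min(P,0)-[180,150])*4)
E
```

```text
t30.7 tcp [ 551.9 -131.     6.3] d(mm) [  6.1 170.  143.7] rv [ 0.001  0.    -0.002] F [-0.2 -0.1  4.2] w 60.4
[189.16107391 220.38021134]
```

View pics/p2.png

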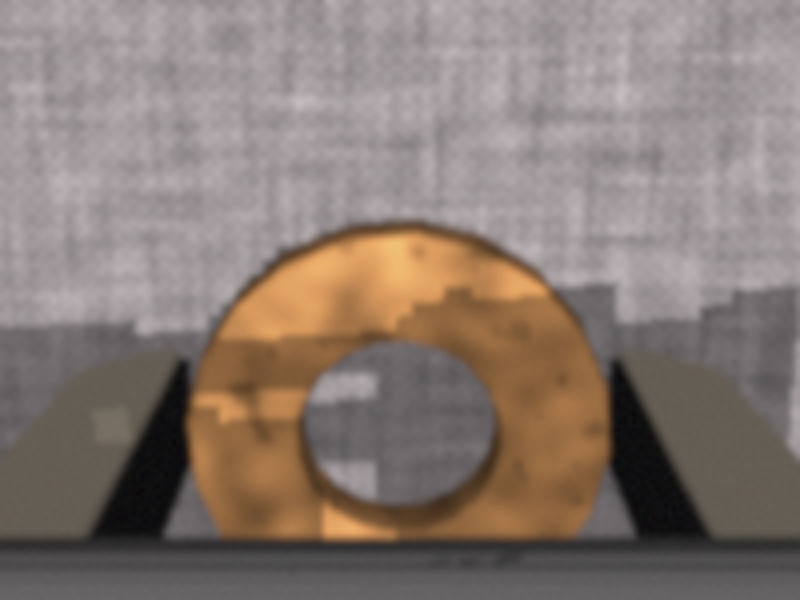

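>>> send_rows(
  rows=[
    {"dx": 0, "dy": 0, "dz": 0.035, "rx": 0, "ry": 0, "rz": 0, "gripper": -1},
    {"dx": 0, "dy": 0, "dz": 0.075, "rx": 0, "ry": 0, "rz": 0, "gripper": -1},
    {"dx": 0, "dy": 0.005, "dz": 0.115, "rx": 0, "ry": 0, "rz": 0, "gripper": -1},
    {"dx": 0.001, "dy": 0.025, "dz": 0.14, "rx": 0, "ry": 0, "rz": 0, "gripper": -1},
    {"dx": 0.003, "dy": 0.06, "dz": 0.147, "rx": 0, "ry": 0, "rz": 0, "gripper": -1},
  ],
)

```text
time: 31.13
tool_pos: [557.5, -76.5, 158.4]
tcp_rot: [0.003, 1.0, -0.004, 0.005]
force: [1.0, -0.5, -0.8]
grip_width: 0.647
```

```bash
python3 - <<'E'
from h import *
delta([558.7,39,150])
E
```

```text
t31.1 tcp [557.5 -76.5 158.4] d(mm) [  1.2 115.5  -8.4] rv [0.006 0.01  0.008] F [ 1.  -0.5 -0.8] w 60.1
```

>>> send_rows(
  rows=[
    {"dx": 0, "dy": 0.036, "dz": 0, "rx": 0.003, "ry": 0.006, "rz": 0.005, "gripper": -1},
    {"dx": 0, "dy": 0.07, "dz": 0, "rx": 0.003, "ry": 0.006, "rz": 0.005, "gripper": -1},
    {"dx": 0, "dy": 0.097, "dz": -0.002, "rx": 0.003, "ry": 0.006, "rz": 0.005, "gripper": -1},
    {"dx": 0.001, "dy": 0.112, "dz": -0.004, "rx": 0.003, "ry": 0.006, "rz": 0.005, "gripper": -1},
    {"dx": 0.001, "dy": 0.115, "dz": -0.008, "rx": 0.003, "ry": 0.006, "rz": 0.005, "gripper": -1},
  ],
)

```text
time: 31.55
tool_pos: [558.4, 43.6, 150.5]
tcp_rot: [0.0, 1.0, 0.002, 0.002]
force: [-0.2, 0.5, -0.9]
grip_width: 0.64
```

>>> send_rows(
  rows=[
    {"dx": 0, "dy": 0, "dz": 0, "rx": 0, "ry": 0, "rz": 0, "gripper": -1},
    {"dx": 0, "dy": 0, "dz": 0, "rx": 0, "ry": 0, "rz": 0, "gripper": -1},
    {"dx": 0, "dy": 0, "dz": 0, "rx": 0, "ry": 0, "rz": 0, "gripper": -1},
  ],
)

```text
time: 31.8
tool_pos: [558.3, 41.6, 150.4]
tcp_rot: [0.001, 1.0, 0.001, 0.002]
force: [-0.1, 0.3, -0.2]
grip_width: 0.644
```

```bash
python3 - <<'E'
from h import *
delta([558.7,39,133.5])
E
```

```text
t31.8 tcp [558.3  41.6 150.4] d(mm) [  0.4  -2.6 -16.9] rv [ 0.001  0.004 -0.001] F [-0.1  0.3 -0.2] w 59.9
```

>>> send_rows(
  rows=[
    {"dx": 0.0004, "dy": -0.0024, "dz": -0.006, "rx": 0.001, "ry": 0.004, "rz": 0, "gripper": -1},
    {"dx": 0.0004, "dy": -0.0024, "dz": -0.012, "rx": 0.001, "ry": 0.004, "rz": 0, "gripper": -1},
    {"dx": 0.0004, "dy": -0.0024, "dz": -0.016, "rx": 0.001, "ry": 0.004, "rz": 0, "gripper": -1},
    {"dx": 0.0004, "dy": -0.0024, "dz": -0.017, "rx": 0.001, "ry": 0.004, "rz": 0, "gripper": -1},
    {"dx": 0.0004, "dy": -0.0024, "dz": -0.017, "rx": 0.001, "ry": 0.004, "rz": 0, "gripper": -1},
  ],
)

```text
time: 32.22
tool_pos: [558.3, 38.8, 132.6]
tcp_rot: [0.0, 1.0, 0.0, -0.001]
force: [0.2, -0.4, -0.1]
grip_width: 0.647
```

```bash
python3 - <<'E'
from h import *
delta([558.7,39,130.3])
E
```

```text
t32.2 tcp [558.3  38.8 132.6] d(mm) [ 0.4  0.2 -2.3] rv [ 0.001 -0.002 -0.001] F [ 0.2 -0.4 -0.1] w 60.2
```

>>> send_rows(
  rows=[
    {"dx": 0.0003, "dy": 0.0002, "dz": -0.0015, "rx": 0, "ry": 0, "rz": 0, "gripper": -1},
    {"dx": 0.0003, "dy": 0.0002, "dz": -0.0025, "rx": 0, "ry": 0, "rz": 0, "gripper": -1},
    {"dx": 0.0003, "dy": 0.0002, "dz": -0.003, "rx": 0, "ry": 0, "rz": 0, "gripper": -1},
    {"dx": 0.0003, "dy": 0.0002, "dz": -0.003, "rx": 0, "ry": 0, "rz": 0, "gripper": -1},
  ],
)

```text
time: 32.55
tool_pos: [558.7, 39.1, 130.3]
tcp_rot: [0.0, 1.0, 0.001, -0.0]
force: [0.3, -0.0, 4.4]
grip_width: 0.643
```

```bash
python3 - <<'E'
from h import *
delta([558.7,39,130.3])
E
```

```text
t32.5 tcp [558.7  39.1 130.3] d(mm) [-0.  -0.1 -0. ] rv [ 0.    -0.001 -0.001] F [ 0.3 -0.   4.4] w 59.8
```

>>> send_rows(
  rows=[
    {"dx": 0, "dy": 0, "dz": 0.0003, "rx": 0, "ry": 0, "rz": 0, "gripper": 1},
    {"dx": 0, "dy": 0, "dz": 0.0005, "rx": 0, "ry": 0, "rz": 0, "gripper": 1},
    {"dx": 0, "dy": 0, "dz": 0.0005, "rx": 0, "ry": 0, "rz": 0, "gripper": 1},
    {"dx": 0, "dy": 0, "dz": 0.001, "rx": 0, "ry": 0, "rz": 0, "gripper": 1},
    {"dx": 0, "dy": 0, "dz": 0.02, "rx": 0, "ry": 0, "rz": 0, "gripper": 1},
  ],
)

```text
time: 32.97
tool_pos: [556.1, 39.0, 147.3]
tcp_rot: [0.001, 1.0, 0.001, -0.004]
force: [-0.5, 0.4, -0.3]
grip_width: 0.954
```

>>> send_rows(
  rows=[
    {"dx": 0, "dy": 0, "dz": 0.03, "rx": 0, "ry": 0, "rz": 0, "gripper": 1},
    {"dx": 0, "dy": 0, "dz": 0.04, "rx": 0, "ry": 0, "rz": 0, "gripper": 1},
    {"dx": 0, "dy": 0, "dz": 0.04, "rx": 0, "ry": 0, "rz": 0, "gripper": 1},
  ],
)

```text
time: 33.22
tool_pos: [558.1, 39.1, 189.8]
tcp_rot: [0.0, 1.0, 0.001, -0.001]
force: [0.0, 0.4, -0.2]
grip_width: 1.0
```

```bash
python3 - <<'E'
from h import *
I=arm.camera_info("wrist");im=arm.snapshot("wrist");crop(im,160,140,400,300,3.3,"pics/q1.png")
delta([678,-253,110])
a=np.linspace(0,2*np.pi,60,endpoint=False)
for c,r,z in[((558,39),47,47),((558,39),33,127),((558,39),30,137)]:
    P=np.array([w2p(I,[c[0]+r*np.cos(t),c[1]+r*np.sin(t),z]) for t in a]);print((P.min(0)-[160,140])*3.3,(P.max(0)-[160,140])*3.3)
E
```

```text
t33.3 tcp [556.8  39.  188.1] d(mm) [ 121.2 -292.   -78.1] rv [ 0.001 -0.006 -0.001] F [-0.6  0.2  1.1] w 93.0
[244.40204293  41.50025916] [545.40075775 336.04700168]
[255.75071248 128.00641172] [535.64807468 396.87706422]
[263.23646474 148.53738837] [528.4426102  402.45163212]
```

View pics/q1.png

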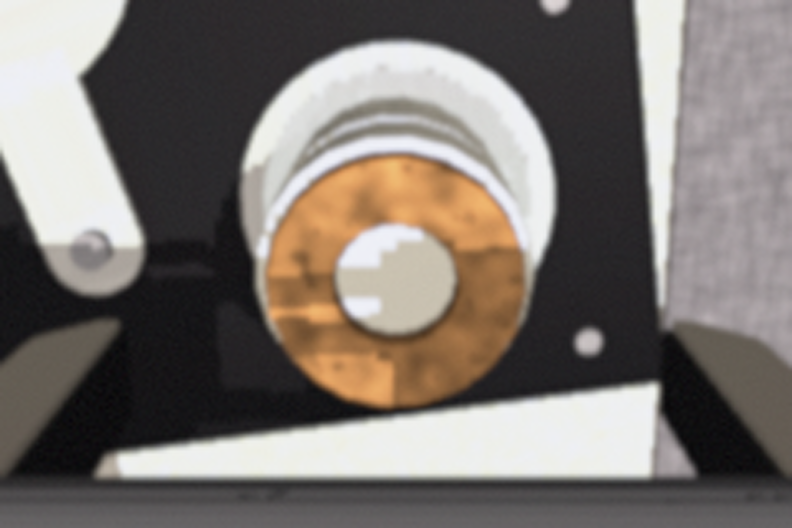

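The washer is centred. Now the insulator: the only green one on the mat, squat, at top-view pixel (360,162). The other green ones stand off the mat in the corner groups.

>>> send_rows(
  rows=[
    {"dx": 0.014, "dy": -0.034, "dz": 0, "rx": 0, "ry": 0, "rz": 0, "gripper": 1},
    {"dx": 0.028, "dy": -0.068, "dz": -0.005, "rx": 0, "ry": 0, "rz": 0, "gripper": 1},
    {"dx": 0.043, "dy": -0.104, "dz": -0.015, "rx": 0, "ry": 0, "rz": 0, "gripper": 1},
    {"dx": 0.057, "dy": -0.138, "dz": -0.025, "rx": 0, "ry": 0, "rz": 0, "gripper": 1},
    {"dx": 0.071, "dy": -0.172, "dz": -0.035, "rx": 0, "ry": 0, "rz": 0, "gripper": 1},
  ],
)

```text
time: 33.68
tool_pos: [627.3, -134.6, 150.7]
tcp_rot: [0.0, 1.0, 0.001, -0.004]
force: [0.4, 0.1, 0.2]
grip_width: 0.999
```

```bash
python3 - <<'E'
from h import *
delta([675,-253,135])
E
```

```text
t33.7 tcp [ 627.3 -134.6  150.7] d(mm) [  47.7 -118.4  -15.7] rv [ 0.001 -0.009 -0.001] F [0.4 0.1 0.2] w 92.9
```

>>> send_rows(
  rows=[
    {"dx": 0.014, "dy": -0.036, "dz": 0, "rx": 0, "ry": -0.009, "rz": 0, "gripper": 1},
    {"dx": 0.028, "dy": -0.07, "dz": 0, "rx": 0, "ry": -0.009, "rz": 0, "gripper": 1},
    {"dx": 0.039, "dy": -0.098, "dz": -0.005, "rx": 0, "ry": -0.009, "rz": 0, "gripper": 1},
    {"dx": 0.046, "dy": -0.113, "dz": -0.01, "rx": 0, "ry": -0.009, "rz": 0, "gripper": 1},
    {"dx": 0.048, "dy": -0.118, "dz": -0.015, "rx": 0, "ry": -0.009, "rz": 0, "gripper": 1},
  ],
)

```text
time: 34.1
tool_pos: [673.9, -257.4, 132.5]
tcp_rot: [0.001, 1.0, -0.002, -0.001]
force: [0.1, -0.9, 0.2]
grip_width: 1.001
```

>>> send_rows(
  rows=[
    {"dx": 0, "dy": 0, "dz": 0, "rx": 0, "ry": 0, "rz": 0, "gripper": 1},
    {"dx": 0, "dy": 0, "dz": 0, "rx": 0, "ry": 0, "rz": 0, "gripper": 1},
    {"dx": 0, "dy": 0, "dz": 0, "rx": 0, "ry": 0, "rz": 0, "gripper": 1},
  ],
)

```text
time: 34.35
tool_pos: [673.5, -255.2, 131.7]
tcp_rot: [0.0, 1.0, -0.001, -0.002]
force: [1.0, 0.7, 0.2]
grip_width: 0.996
```

```bash
python3 - <<'E'
from h import *
I=arm.camera_info("wrist");im=arm.snapshot("wrist");cv2.imwrite("pics/r1.png",im[:,:,::-1]);np.savez("r1.npz",**I)
delta([676,-253,110])
a=np.linspace(0,2*np.pi,60,endpoint=False)
for r,z in[(26,67),(37,37),(37,20)]:
    P=np.array([w2p(I,[676+r*np.cos(t),-253+r*np.sin(t),z]) for t in a]);print(r,P.min(0),P.max(0))
E
```

```text
t34.4 tcp [ 674.  -255.   132.4] d(mm) [  2.    2.  -22.4] rv [ 0.001 -0.003  0.002] F [-0.3  0.  -1.3] w 93.0
26 [243.797924  184.0402123] [310.30627113 248.07366621]
37 [235.04001324 165.15744368] [319.47022699 247.12535397]
37 [237.57144157 163.06712473] [317.13500452 240.58886794]
```

View pics/r1.png

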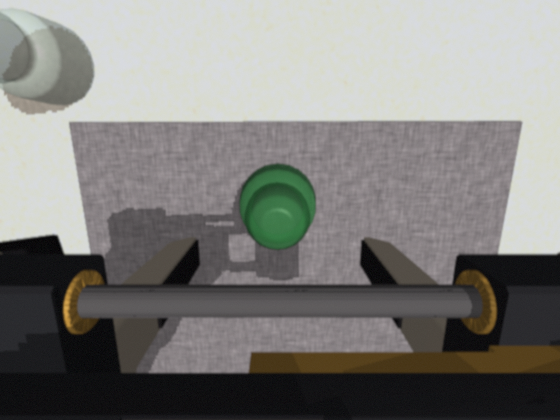

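The skirt spans columns 240–316 and the crown is centred at column 277.5, so the insulator is at about (676,-253). Descending to grip the crown with the TCP at z≈44.

>>> send_rows(
  rows=[
    {"dx": 0.002, "dy": 0.002, "dz": -0.025, "rx": 0, "ry": -0.003, "rz": 0.002, "gripper": 1},
    {"dx": 0.002, "dy": 0.002, "dz": -0.05, "rx": 0, "ry": -0.003, "rz": 0.002, "gripper": 1},
    {"dx": 0.002, "dy": 0.002, "dz": -0.07, "rx": 0, "ry": -0.003, "rz": 0.002, "gripper": 1},
    {"dx": 0.002, "dy": 0.002, "dz": -0.07, "rx": 0, "ry": -0.003, "rz": 0.002, "gripper": 1},
    {"dx": 0.002, "dy": 0.002, "dz": -0.07, "rx": 0, "ry": -0.003, "rz": 0.002, "gripper": 1},
  ],
)

```text
time: 34.82
tool_pos: [675.7, -251.2, 62.1]
tcp_rot: [-0.0, 1.0, 0.001, -0.001]
force: [0.5, 0.2, 1.1]
grip_width: 0.998
```

```bash
python3 - <<'E'
from h import *
delta([676,-253.3,44])
E
```

```text
t34.8 tcp [ 675.7 -251.2   62.1] d(mm) [  0.3  -2.1 -18.1] rv [-0.    -0.002 -0.002] F [0.5 0.2 1.1] w 92.8
```

>>> send_rows(
  rows=[
    {"dx": 0, "dy": -0.002, "dz": -0.008, "rx": 0, "ry": -0.002, "rz": -0.002, "gripper": 1},
    {"dx": 0, "dy": -0.002, "dz": -0.016, "rx": 0, "ry": -0.002, "rz": -0.002, "gripper": 1},
    {"dx": 0, "dy": -0.002, "dz": -0.018, "rx": 0, "ry": -0.002, "rz": -0.002, "gripper": 0.3},
    {"dx": 0, "dy": -0.002, "dz": -0.018, "rx": 0, "ry": -0.002, "rz": -0.002, "gripper": 0.3},
    {"dx": 0, "dy": -0.002, "dz": -0.018, "rx": 0, "ry": -0.002, "rz": -0.002, "gripper": 0.3},
  ],
)

```text
time: 35.23
tool_pos: [675.9, -253.3, 44.4]
tcp_rot: [-0.0, 1.0, 0.0, 0.0]
force: [0.0, -0.0, -0.4]
grip_width: 0.834
```

>>> send_rows(
  rows=[
    {"dx": 0, "dy": 0, "dz": 0, "rx": 0, "ry": 0, "rz": 0, "gripper": -1},
    {"dx": 0, "dy": 0, "dz": 0, "rx": 0, "ry": 0, "rz": 0, "gripper": -1},
    {"dx": 0, "dy": 0, "dz": 0, "rx": 0, "ry": 0, "rz": 0, "gripper": -1},
    {"dx": 0, "dy": 0, "dz": 0, "rx": 0, "ry": 0, "rz": 0, "gripper": -1},
    {"dx": 0, "dy": 0, "dz": 0, "rx": 0, "ry": 0, "rz": 0, "gripper": -1},
  ],
  squeeze=25,
)

```text
time: 35.65
tool_pos: [676.0, -253.4, 44.7]
tcp_rot: [-0.0, 1.0, 0.0, 0.001]
force: [-0.6, 0.1, 0.0]
grip_width: 0.559
```

```bash
python3 - <<'E'
from h import *
delta([676,-253.3,44])
I=arm.camera_info("wrist");im=arm.snapshot("wrist");crop(im,180,130,380,280,4,"pics/r2.png")
P=[w2p(I,[676+37*np.cos(t),-253.3+37*np.sin(t),30]) for t in np.linspace(0,6.28,60)];print((np.min(P,0)-[180,130])*4)
E
```

```text
t35.6 tcp [ 676.  -253.4   44.7] d(mm) [-0.   0.1 -0.7] rv [-0.     0.001 -0.   ] F [-0.6  0.1  0. ] w 52.0
[163.53445448 217.27306057]
```

View pics/r2.png

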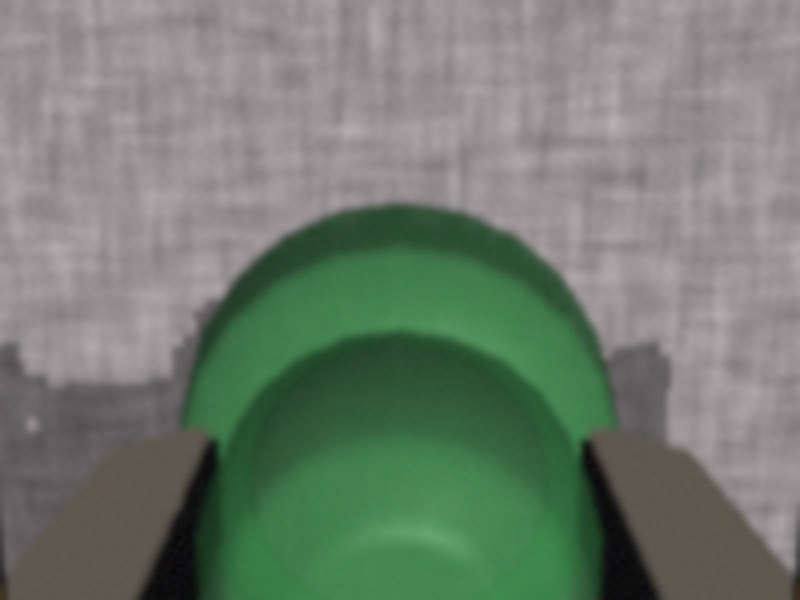

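```bash
python3 - <<'E'
from h import *
I=arm.camera_info("wrist")
for z in(3,10,20,30,37):print(z,p2w(I,180+400/4,130+205/4,z)-[37,0,0])
print(p2w(I,280,130+331/4,67)-[26,0,0],p2w(I,280,130+331/4,60)-[26,0,0])
E
```

```text
3 [ 673.60437933 -253.37208096    3.        ]
10 [ 674.70422302 -253.35426606   10.        ]
20 [ 676.27542828 -253.32881621   20.        ]
30 [ 677.84663355 -253.30336637   30.        ]
37 [ 678.94647724 -253.28555147   37.        ]
[ 679.21670024 -253.20951275   67.        ] [ 677.36824063 -253.22734271   60.        ]
```

>>> send_rows(
  rows=[
    {"dx": 0, "dy": 0, "dz": 0.03, "rx": 0, "ry": 0, "rz": 0, "gripper": -1},
    {"dx": 0, "dy": 0, "dz": 0.07, "rx": 0, "ry": 0, "rz": 0, "gripper": -1},
    {"dx": 0, "dy": 0, "dz": 0.11, "rx": 0, "ry": 0, "rz": 0, "gripper": -1},
    {"dx": 0, "dy": 0.0, "dz": 0.15, "rx": 0, "ry": 0, "rz": 0, "gripper": -1},
    {"dx": -0.003, "dy": 0.008, "dz": 0.16, "rx": 0, "ry": 0, "rz": 0, "gripper": -1},
  ],
)

```text
time: 36.12
tool_pos: [676.1, -249.1, 212.2]
tcp_rot: [0.003, 1.0, -0.001, 0.007]
force: [1.1, -0.4, -1.2]
grip_width: 0.554
```

```bash
python3 - <<'E'
from h import *
delta([558.5,39,200])
E
```

```text
t36.1 tcp [ 676.1 -249.1  212.2] d(mm) [-117.6  288.1  -12.2] rv [0.007 0.013 0.003] F [ 1.1 -0.4 -1.2] w 51.6
```

>>> send_rows(
  rows=[
    {"dx": -0.014, "dy": 0.034, "dz": 0, "rx": 0, "ry": 0.006, "rz": 0, "gripper": -1},
    {"dx": -0.028, "dy": 0.069, "dz": 0, "rx": 0, "ry": 0.006, "rz": 0, "gripper": -1},
    {"dx": -0.042, "dy": 0.103, "dz": 0, "rx": 0, "ry": 0.006, "rz": 0, "gripper": -1},
    {"dx": -0.056, "dy": 0.138, "dz": 0, "rx": 0, "ry": 0.006, "rz": 0, "gripper": -1},
    {"dx": -0.07, "dy": 0.172, "dz": 0, "rx": 0, "ry": 0.006, "rz": 0, "gripper": -1},
  ],
)

```text
time: 36.53
tool_pos: [603.8, -74.7, 210.5]
tcp_rot: [0.003, 1.0, -0.001, 0.002]
force: [0.2, 0.4, -3.4]
grip_width: 0.552
```

```bash
python3 - <<'E'
from h import *
delta([557.5,39,200])
E
```

```text
t36.5 tcp [603.8 -74.7 210.5] d(mm) [-46.3 113.7 -10.5] rv [0.006 0.004 0.002] F [ 0.2  0.4 -3.4] w 51.3
```

>>> send_rows(
  rows=[
    {"dx": -0.014, "dy": 0.034, "dz": 0, "rx": 0.003, "ry": 0.003, "rz": 0, "gripper": -1},
    {"dx": -0.028, "dy": 0.068, "dz": 0, "rx": 0.003, "ry": 0.003, "rz": 0, "gripper": -1},
    {"dx": -0.039, "dy": 0.094, "dz": 0, "rx": 0.003, "ry": 0.003, "rz": 0, "gripper": -1},
    {"dx": -0.045, "dy": 0.108, "dz": 0, "rx": 0.003, "ry": 0.003, "rz": 0, "gripper": -1},
    {"dx": -0.046, "dy": 0.112, "dz": -0.005, "rx": 0.003, "ry": 0.003, "rz": 0, "gripper": -1},
  ],
)

```text
time: 36.95
tool_pos: [555.6, 42.4, 204.9]
tcp_rot: [-0.0, 1.0, 0.002, -0.001]
force: [0.3, 0.5, -2.8]
grip_width: 0.555
```

>>> send_rows(
  rows=[
    {"dx": 0, "dy": 0, "dz": 0, "rx": 0, "ry": 0, "rz": 0, "gripper": -1},
    {"dx": 0, "dy": 0, "dz": 0, "rx": 0, "ry": 0, "rz": 0, "gripper": -1},
    {"dx": 0, "dy": 0, "dz": 0, "rx": 0, "ry": 0, "rz": 0, "gripper": -1},
  ],
)

```text
time: 37.2
tool_pos: [555.7, 40.6, 204.3]
tcp_rot: [0.0, 1.0, 0.001, -0.001]
force: [0.2, -0.8, -2.3]
grip_width: 0.554
```

```bash
python3 - <<'E'
from h import *
delta([557.5,39,182])
I=arm.camera_info("wrist");im=arm.snapshot("wrist");crop(im,160,120,400,300,3.3,"pics/s1.png")
s=arm.snapshot("side");crop(s,190,100,350,330,2.6,"pics/s2.png")
E
```

```text
t37.2 tcp [555.7  40.6 204.3] d(mm) [  1.8  -1.6 -22.3] rv [ 0.001 -0.002 -0.002] F [ 0.2 -0.8 -2.3] w 51.5
```

View pics/s1.png

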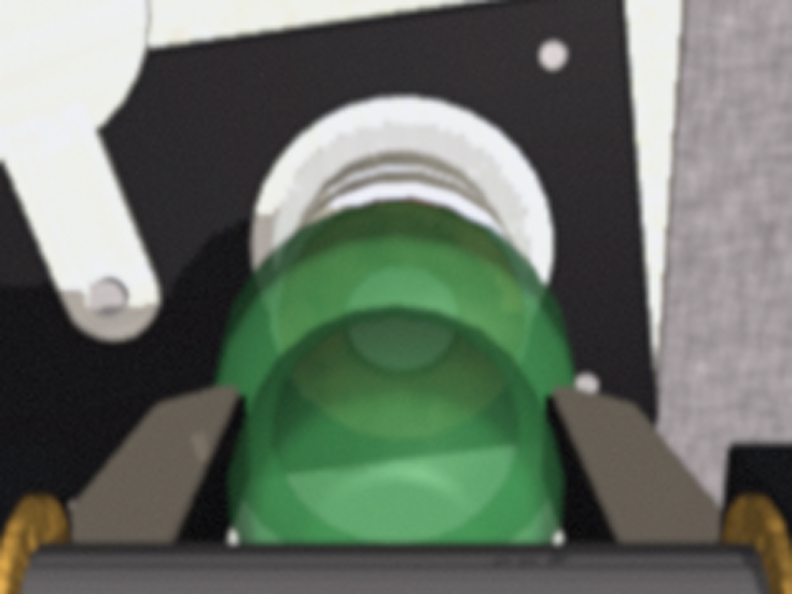

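View pics/s2.png

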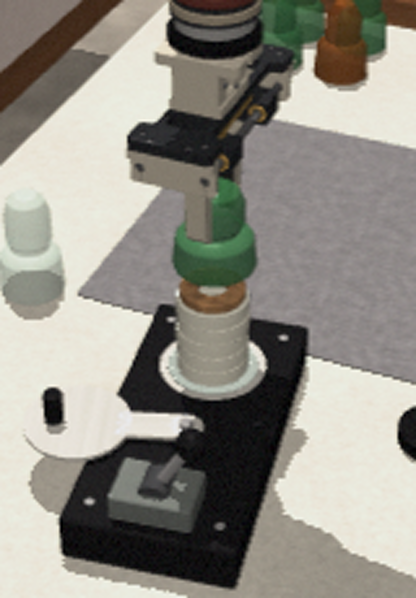

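>>> send_rows(
  rows=[
    {"dx": 0.002, "dy": -0.0015, "dz": -0.007, "rx": 0.001, "ry": -0.002, "rz": -0.002, "gripper": -1},
    {"dx": 0.002, "dy": -0.0015, "dz": -0.014, "rx": 0.001, "ry": -0.002, "rz": -0.002, "gripper": -1},
    {"dx": 0.002, "dy": -0.0015, "dz": -0.02, "rx": 0.001, "ry": -0.002, "rz": -0.002, "gripper": -1},
    {"dx": 0.002, "dy": -0.0015, "dz": -0.022, "rx": 0.001, "ry": -0.002, "rz": -0.002, "gripper": -1},
    {"dx": 0.002, "dy": -0.0015, "dz": -0.022, "rx": 0.001, "ry": -0.002, "rz": -0.002, "gripper": -1},
  ],
)

```text
time: 37.72
tool_pos: [557.3, 38.8, 181.5]
tcp_rot: [-0.0, 1.0, -0.0, -0.001]
force: [1.1, 0.8, -2.6]
grip_width: 0.555
```

```bash
python3 - <<'E'
from h import *
delta([558,39,178.7])
E
```

```text
t37.7 tcp [557.3  38.8 181.5] d(mm) [ 0.7  0.2 -2.8] rv [-0.    -0.002  0.   ] F [ 1.1  0.8 -2.6] w 51.6
```

>>> send_rows(
  rows=[
    {"dx": 0.0007, "dy": 0.0002, "dz": -0.0015, "rx": 0, "ry": -0.002, "rz": 0, "gripper": -1},
    {"dx": 0.0007, "dy": 0.0002, "dz": -0.0028, "rx": 0, "ry": -0.002, "rz": 0, "gripper": -1},
    {"dx": 0.0007, "dy": 0.0002, "dz": -0.003, "rx": 0, "ry": -0.002, "rz": 0, "gripper": -1},
    {"dx": 0.0007, "dy": 0.0002, "dz": -0.003, "rx": 0, "ry": -0.002, "rz": 0, "gripper": -1},
  ],
)

```text
time: 38.05
tool_pos: [558.1, 39.1, 178.6]
tcp_rot: [-0.0, 1.0, -0.0, 0.0]
force: [0.3, -0.2, -3.1]
grip_width: 0.552
```

```bash
python3 - <<'E'
from h import *
delta([558,39,178.7])
E
```

```text
t38.0 tcp [558.1  39.1 178.6] d(mm) [-0.1 -0.1  0.1] rv [-0.     0.001  0.   ] F [ 0.3 -0.2 -3.1] w 51.4
```

No contact yet: the force is still the object's weight. I'll creep down.

>>> send_rows(
  rows=[
    {"dx": 0, "dy": 0, "dz": -0.0006, "rx": 0, "ry": 0, "rz": 0, "gripper": -1},
    {"dx": 0, "dy": 0, "dz": -0.001, "rx": 0, "ry": 0, "rz": 0, "gripper": -1},
    {"dx": 0, "dy": 0, "dz": -0.001, "rx": 0, "ry": 0, "rz": 0, "gripper": -1},
  ],
)

```text
time: 38.3
tool_pos: [558.4, 39.1, 178.6]
tcp_rot: [-0.0, 1.0, -0.0, 0.001]
force: [-1.5, -1.0, 3.9]
grip_width: 0.556
```

```bash
python3 - <<'E'
from h import *
delta([558,39,178.7])
E
```

```text
t38.3 tcp [558.4  39.1 178.6] d(mm) [-0.4 -0.1  0.1] rv [-0.     0.002  0.   ] F [-1.5 -1.   3.9] w 51.7
```

Contact. I'll release slowly and rise straight up.

>>> send_rows(
  rows=[
    {"dx": 0, "dy": 0, "dz": 0.0005, "rx": 0, "ry": 0, "rz": 0, "gripper": 1},
    {"dx": 0, "dy": 0, "dz": 0.0005, "rx": 0, "ry": 0, "rz": 0, "gripper": 1},
    {"dx": 0, "dy": 0, "dz": 0.0005, "rx": 0, "ry": 0, "rz": 0, "gripper": 1},
    {"dx": 0, "dy": 0, "dz": 0.0005, "rx": 0, "ry": 0, "rz": 0, "gripper": 1},
    {"dx": 0, "dy": 0, "dz": 0.003, "rx": 0, "ry": 0, "rz": 0, "gripper": 1},
  ],
)

```text
time: 38.72
tool_pos: [558.1, 39.1, 181.1]
tcp_rot: [-0.0, 1.0, -0.0, 0.0]
force: [0.6, 0.4, -0.5]
grip_width: 0.863
```

>>> send_rows(
  rows=[
    {"dx": 0, "dy": 0, "dz": 0.015, "rx": 0, "ry": 0, "rz": 0, "gripper": 1},
    {"dx": 0, "dy": 0, "dz": 0.04, "rx": 0, "ry": 0, "rz": 0, "gripper": 1},
    {"dx": 0, "dy": 0, "dz": 0.07, "rx": 0, "ry": 0, "rz": 0, "gripper": 1},
    {"dx": 0, "dy": 0, "dz": 0.09, "rx": 0, "ry": 0, "rz": 0, "gripper": 1},
    {"dx": 0, "dy": 0, "dz": 0.09, "rx": 0, "ry": 0, "rz": 0, "gripper": 1},
  ],
)

```text
time: 39.13
tool_pos: [561.0, 39.3, 276.1]
tcp_rot: [-0.001, 1.0, -0.0, 0.006]
force: [0.1, -0.4, 0.0]
grip_width: 0.997
```

```bash
python3 - <<'E'
from h import *
delta([500,218,180])
I=arm.camera_info("wrist");im=arm.snapshot("wrist");crop(im,160,120,400,300,3.3,"pics/t1.png")
s=arm.snapshot("side");crop(s,190,130,350,330,3,"pics/t2.png")
a=np.linspace(0,2*np.pi,60,endpoint=False)
for c,r,z in[((558,39),47,47),((558,39),37,165),((558,39),26,201)]:
    P=np.array([w2p(I,[c[0]+r*np.cos(t),c[1]+r*np.sin(t),z]) for t in a]);print((P.min(0)-[160,120])*3.3,(P.max(0)-[160,120])*3.3)
E
```

```text
t39.1 tcp [561.   39.3 276.1] d(mm) [-61.  178.7 -96.1] rv [-0.001  0.011  0.   ] F [ 0.1 -0.4  0. ] w 92.7
[277.39466082 107.91765096] [514.6457678  342.36121727]
[265.93931937 168.6852176 ] [527.42765897 422.81836895]
[292.35733862 230.97621022] [501.64909726 432.63960119]
```

View pics/t1.png

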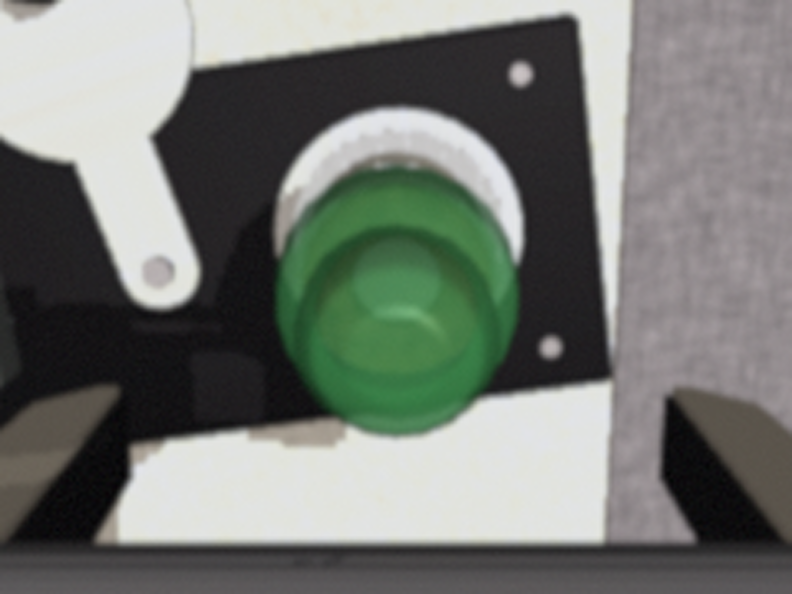

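View pics/t2.png

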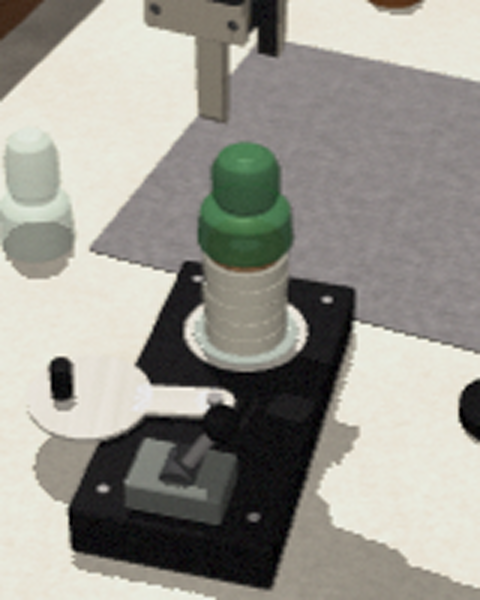

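The insulator stands centred and upright on the washer. Now the switch: I'll approach the ball at about (502,217,120) from the robot side with the fingers shut.

>>> send_rows(
  rows=[
    {"dx": -0.02, "dy": 0.034, "dz": 0, "rx": 0, "ry": 0.01, "rz": 0, "gripper": -1},
    {"dx": -0.039, "dy": 0.068, "dz": 0, "rx": 0, "ry": 0.01, "rz": 0, "gripper": -1},
    {"dx": -0.058, "dy": 0.102, "dz": 0, "rx": 0, "ry": 0.01, "rz": 0, "gripper": -1},
    {"dx": -0.077, "dy": 0.136, "dz": -0.01, "rx": 0, "ry": 0.01, "rz": 0, "gripper": -1},
    {"dx": -0.096, "dy": 0.165, "dz": -0.03, "rx": 0, "ry": 0.01, "rz": 0, "gripper": -1},
  ],
)

```text
time: 39.65
tool_pos: [461.7, 206.8, 241.8]
tcp_rot: [-0.001, 1.0, 0.001, -0.003]
force: [0.9, 0.7, 0.5]
grip_width: 0.695
```

```bash
python3 - <<'E'
from h import *
delta([460,215,170])
E
```

```text
t39.6 tcp [461.7 206.8 241.8] d(mm) [ -1.7   8.2 -71.8] rv [-0.002 -0.005 -0.001] F [0.9 0.7 0.5] w 64.6
```

>>> send_rows(
  rows=[
    {"dx": -0.002, "dy": 0.008, "dz": -0.03, "rx": 0, "ry": -0.005, "rz": 0, "gripper": -1},
    {"dx": -0.002, "dy": 0.008, "dz": -0.06, "rx": 0, "ry": -0.005, "rz": 0, "gripper": -1},
    {"dx": -0.002, "dy": 0.008, "dz": -0.072, "rx": 0, "ry": -0.005, "rz": 0, "gripper": -1},
    {"dx": -0.002, "dy": 0.008, "dz": -0.072, "rx": 0, "ry": -0.005, "rz": 0, "gripper": -1},
    {"dx": -0.002, "dy": 0.008, "dz": -0.072, "rx": 0, "ry": -0.005, "rz": 0, "gripper": -1},
  ],
)

```text
time: 40.07
tool_pos: [458.7, 214.3, 168.4]
tcp_rot: [-0.0, 1.0, 0.001, -0.002]
force: [-0.3, -0.6, -0.2]
grip_width: 0.333
```

```bash
python3 - <<'E'
from h import *
I=arm.camera_info("wrist");im=arm.snapshot("wrist");cv2.imwrite("pics/u1.png",im[:,:,::-1])
delta([460,216,110]);print(w2p(I,[501.2,217,119.7]))
E
```

```text
t40.1 tcp [459.7 214.7 169.6] d(mm) [  0.3   1.3 -59.6] rv [-0.002 -0.001 -0.001] F [-0.1  0.1  1.4] w 26.6
[276.17383364 168.10176714]
```

View pics/u1.png

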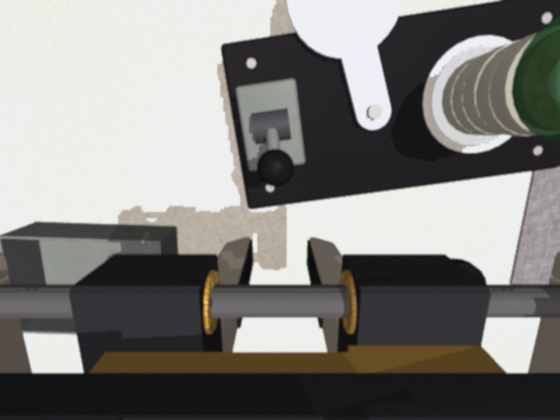

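The ball is at (275,167), matching the prediction of (276,168). Descending behind it, then pushing.

>>> send_rows(
  rows=[
    {"dx": 0, "dy": 0.002, "dz": -0.02, "rx": 0, "ry": 0, "rz": 0, "gripper": -1},
    {"dx": 0, "dy": 0.002, "dz": -0.045, "rx": 0, "ry": 0, "rz": 0, "gripper": -1},
    {"dx": 0, "dy": 0.002, "dz": -0.06, "rx": 0, "ry": 0, "rz": 0, "gripper": -1},
    {"dx": 0, "dy": 0.002, "dz": -0.06, "rx": 0, "ry": 0, "rz": 0, "gripper": -1},
    {"dx": 0, "dy": 0.002, "dz": -0.06, "rx": 0, "ry": 0, "rz": 0, "gripper": -1},
  ],
)

```text
time: 40.53
tool_pos: [460.3, 216.6, 110.2]
tcp_rot: [-0.001, 1.0, 0.0, -0.0]
force: [0.6, -0.1, 0.6]
grip_width: 0.007
```

>>> send_rows(
  rows=[
    {"dx": 0.01, "dy": 0.001, "dz": 0, "rx": 0, "ry": 0, "rz": 0, "gripper": -1},
    {"dx": 0.02, "dy": 0.003, "dz": 0, "rx": 0, "ry": 0, "rz": 0, "gripper": -1},
    {"dx": 0.03, "dy": 0.004, "dz": 0, "rx": 0, "ry": 0, "rz": 0, "gripper": -1},
    {"dx": 0.04, "dy": 0.006, "dz": 0, "rx": 0, "ry": 0, "rz": 0, "gripper": -1},
    {"dx": 0.05, "dy": 0.007, "dz": 0, "rx": 0, "ry": 0, "rz": 0, "gripper": -1},
  ],
)

```text
time: 40.95
tool_pos: [511.0, 224.3, 112.4]
tcp_rot: [-0.002, 1.0, 0.0, 0.001]
force: [-1.9, 0.0, 0.8]
grip_width: 0.004
```

>>> send_rows(
  rows=[
    {"dx": 0.008, "dy": 0.001, "dz": 0, "rx": 0, "ry": 0, "rz": 0, "gripper": -1},
    {"dx": 0.016, "dy": 0.002, "dz": 0, "rx": 0, "ry": 0, "rz": 0, "gripper": -1},
    {"dx": 0.022, "dy": 0.003, "dz": 0, "rx": 0, "ry": 0, "rz": 0, "gripper": -1},
    {"dx": 0.026, "dy": 0.003, "dz": 0, "rx": 0, "ry": 0, "rz": 0, "gripper": -1},
    {"dx": 0.028, "dy": 0.004, "dz": 0, "rx": 0, "ry": 0, "rz": 0, "gripper": -1},
  ],
)

```text
time: 41.37
tool_pos: [537.2, 227.7, 112.4]
tcp_rot: [-0.001, 1.0, -0.0, -0.002]
force: [-8.3, -2.2, 5.7]
grip_width: 0.004
```

```bash
python3 - <<'E'
from h import *
delta([545,225,110])
s=arm.snapshot("side");crop(s,190,130,350,330,3,"pics/v1.png")
E
```

```text
t41.4 tcp [537.2 227.7 112.4] d(mm) [ 7.8 -2.7 -2.4] rv [-0.002 -0.004  0.   ] F [-8.3 -2.2  5.7] w 0.4
```

View pics/v1.png

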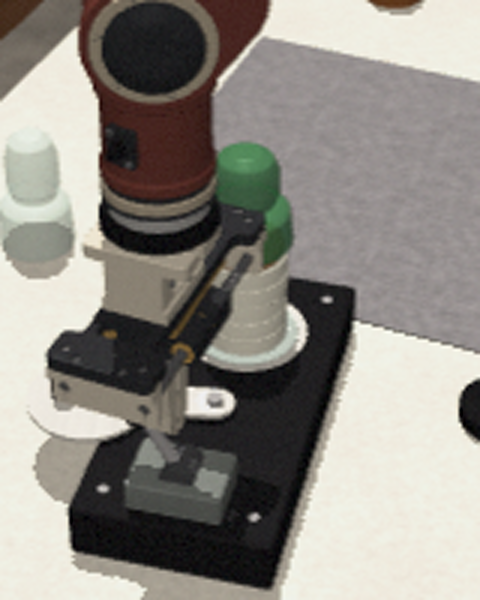

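>>> send_rows(
  rows=[
    {"dx": 0.003, "dy": 0, "dz": 0, "rx": 0, "ry": 0, "rz": 0, "gripper": -1},
    {"dx": 0.004, "dy": 0, "dz": 0, "rx": 0, "ry": 0, "rz": 0, "gripper": -1},
  ],
)

```text
time: 41.58
tool_pos: [537.2, 227.8, 112.2]
tcp_rot: [-0.0, 1.0, 0.0, -0.006]
force: [-8.9, -1.0, 5.4]
grip_width: 0.004
```

>>> send_rows(
  rows=[
    {"dx": -0.025, "dy": 0, "dz": 0, "rx": 0, "ry": 0, "rz": 0, "gripper": -1},
    {"dx": -0.055, "dy": 0, "dz": 0.01, "rx": 0, "ry": 0, "rz": 0, "gripper": -1},
    {"dx": -0.08, "dy": 0.01, "dz": 0.045, "rx": 0, "ry": 0, "rz": 0, "gripper": -1},
    {"dx": -0.08, "dy": 0.04, "dz": 0.075, "rx": 0, "ry": 0, "rz": 0, "gripper": -1},
    {"dx": -0.08, "dy": 0.075, "dz": 0.085, "rx": 0, "ry": 0, "rz": 0, "gripper": -1},
  ],
)

```text
time: 42.0
tool_pos: [458.9, 301.7, 201.7]
tcp_rot: [-0.001, 1.0, -0.002, -0.003]
force: [1.7, 0.6, 1.1]
grip_width: 0.007
```

>>> send_rows(
  rows=[
    {"dx": 0, "dy": 0.035, "dz": 0.01, "rx": 0, "ry": 0, "rz": 0, "gripper": -1},
    {"dx": 0, "dy": 0.06, "dz": 0.02, "rx": 0, "ry": 0, "rz": 0, "gripper": -1},
    {"dx": 0, "dy": 0.06, "dz": 0.02, "rx": 0, "ry": 0, "rz": 0, "gripper": -1},
    {"dx": 0, "dy": 0.06, "dz": 0.02, "rx": 0, "ry": 0, "rz": 0, "gripper": -1},
  ],
)

```text
time: 42.33
tool_pos: [459.1, 363.6, 222.4]
tcp_rot: [-0.002, 1.0, -0.0, -0.002]
force: [0.7, -1.6, -0.3]
grip_width: 0.003
```

```bash
python3 - <<'E'
from h import *
delta([545,225,110])
s=arm.snapshot("side");crop(s,150,130,350,330,3,"pics/w1.png")
t=arm.snapshot("top");cv2.imwrite("pics/w2.png",t[:,:,::-1])
I=arm.camera_info("top");print(w2p(I,[558.3,225,119.7]))
E
```

```text
t42.3 tcp [459.1 363.6 222.4] d(mm) [  85.9 -138.6 -112.4] rv [-0.004 -0.003  0.   ] F [ 0.7 -1.6 -0.3] w 0.3
[184.2595975  192.69509004]
```

View pics/w1.png

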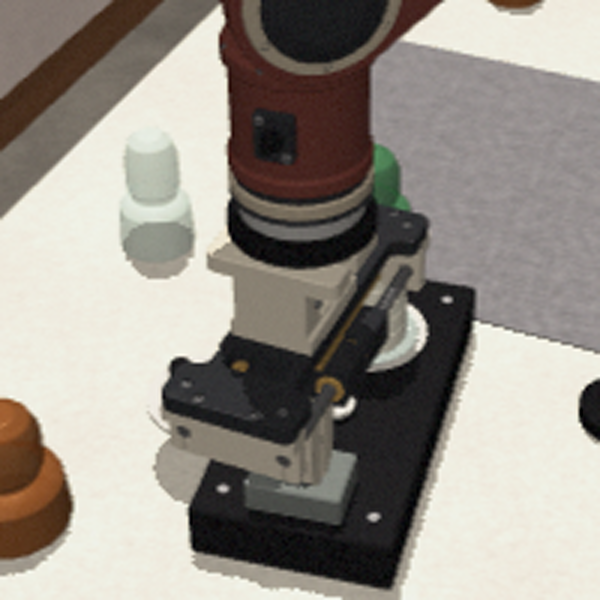

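View pics/w2.png

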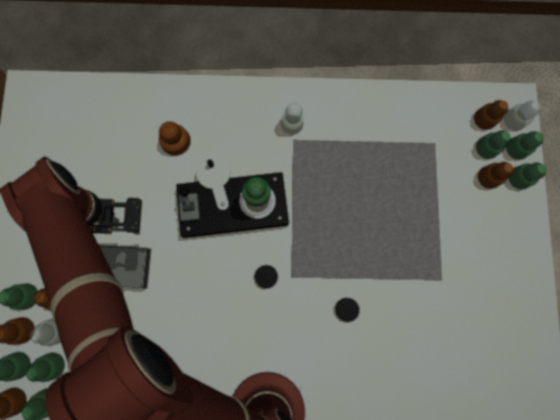

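```bash
python3 - <<'E'
from h import *
im=cv2.imread("pics/w2.png")[:,:,::-1]
crop(im,165,140,295,250,5,"pics/w3.png")
E
```

>>> send_rows(
  rows=[
    {"dx": -0.03, "dy": 0.03, "dz": 0.03, "rx": 0, "ry": 0, "rz": 0, "gripper": -1},
    {"dx": -0.05, "dy": 0.06, "dz": 0.06, "rx": 0, "ry": 0, "rz": 0, "gripper": -1},
    {"dx": -0.05, "dy": 0.09, "dz": 0.09, "rx": 0, "ry": 0, "rz": 0, "gripper": -1},
    {"dx": -0.05, "dy": 0.12, "dz": 0.1, "rx": 0, "ry": 0, "rz": 0, "gripper": -1},
    {"dx": -0.05, "dy": 0.12, "dz": 0.1, "rx": 0, "ry": 0, "rz": 0, "gripper": -1},
  ],
)

```text
time: 42.85
tool_pos: [408.0, 486.9, 324.8]
tcp_rot: [-0.006, 1.0, 0.001, -0.001]
force: [-0.9, 0.9, 0.3]
grip_width: 0.003
```

```bash
python3 - <<'E'
from h import *
s=arm.snapshot("side");crop(s,130,100,350,330,2.6,"pics/w4.png")
E
```

```text
(no output)
```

View pics/w3.png

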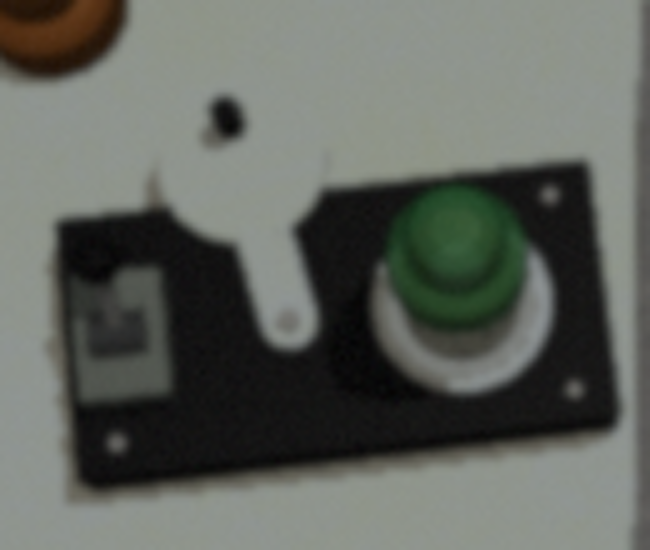

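View pics/w4.png

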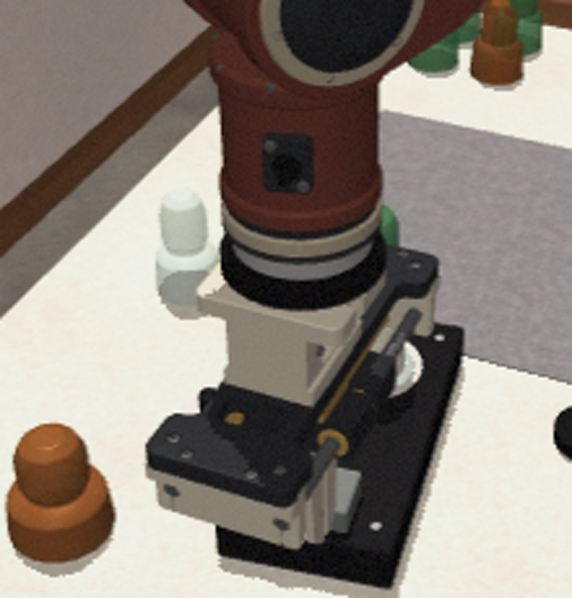

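In the top-view crop the ball is at (96,260), i.e. pixel (184,192), which is the predicted "on" position. The cover is aside, the insulator stands on the stack, and the arm is clear of everything. Handing in.

```bash
python3 - <<'E'
from h import *
I=arm.camera_info("top");print(p2w(I,*c2p(456,228,165,140),210))
print(arm.get_state()["force"],arm.get_state()["time"]);print(arm.job_done())
E
```

```text
[560.59958409  38.637642   210.        ]
[-0.38966728 -0.1209162   0.08631364] 42.9
the job is handed in; nothing more can be done
None
```

The lit display is set up and handed in at 42.9 s, in the order asked.

1. **Cover:** I swung it by its knob, which slipped out of the grip near the end. I then pushed it until it met the stop at about 10 N.
2. **Discs:** All five white discs are stacked on the port. One had been knocked about 5 cm aside during the run, so I remeasured it before picking it up.
3. **Washer and insulator:** The cork washer lies on the discs and the green insulator stands upright on it.
4. **Switch:** I threw the lever last, until it stopped against about 9 N.

**Last checks:**
- **Lever:** its ball shows at top-view pixel (184,192), against (184.3,192.7) predicted for "on".
- **Stack:** in the wrist view, the top disc was within about 1 mm of the port centre and the washer matched it about as closely. The final top view puts the insulator at about (560.6,38.6), against (558,39) for the port. That is 2–3 mm off in x, about the calibration error, and earlier views put it closer.
- **Other things:** they appear to be where they started, and the arm was clear of everything.
- **Not seen:** the arm blocked the final side view, so the last check of the stack is from the top camera only. I did not see the lamp's glow in any picture; "on" rests on the lever position.

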